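# Load and lock name plates on an engraving slide

### The arm

A 7-joint arm with a two-finger parallel gripper is mounted at the origin on the work surface. World frame = base frame: x ahead of the robot, y to its left, z up, the work surface at z = 0. Lengths are in mm, angles in rad, forces in N, time in s.
With the tool pointing down it reaches from about 400 to 925 mm from the base axis. Payload 4.1 kg.
Tool frame: the origin (TCP) lies midway between the tips of the shut fingers; the grasp point (between the pads) lies 19 mm behind it (ctrl.grip_depth is the distance from the TCP to the grasp point, in mm); z points along the fingers, y is the direction in which the jaws open and shut (so a half turn about z gives the same grasp; the last joint's range is limited). The gripper opens to 85 mm and grips with 20 to 120 N. Pads are 22 mm wide; open, the fingers measure 114 mm over their backs; the gripper's body (76 mm by 85 mm) begins 54 mm behind the grasp point. The pads swing forward as they close: fully open they stand 13 mm farther back than shut.
Start: joints at [-0.099, 0.398, 0.045, 1.537, -0.019, 1.207, -0.051], TCP at [650.036, 0.03, 209.847] pointing down, gripper open.
Joint ranges: [-2.82, 2.82], [-0.49, 2.23], [-1.37, 1.46], [0, 2.46], [-1.36, 4.5], [0.23, 2], [-2.94, 2.94]. Speed limits (rad/s): [2.57, 2.57, 3.14, 3.14, 3.14, 3.14, 3.14].

### API

Orientations are given as a unit quaternion [x, y, z, w].
In Python, from station import readout, viewer, ctrl gives the robot as it stands. The module is installed in compiled form; this text tells all that it offers.
- The arm moves only by the tool apply_moves, never from a script. Its argument "steps" is one flat list of numbers, 6 for each row, row after row: the shift along the tool's x, y, z in mm, then the turn, a rotation vector about the tool's x, y, z in rad. A call has exactly 8 rows; each row shifts and turns the pose as measured when the row begins, along the tool's axes as they then stand; what a row does not reach is not made up. A row lasts 1/8 s, in which the tool goes at most 62.5 mm and 10.7 degrees, less where a joint would pass 70% of its speed; a pose out of reach is approached as far as the arm can. A call is refused whole if a number of a shift passes 62.5 or a number of a turn 0.188, either way. A call with a gripper value outside its range is refused whole. "gripper" is the finger opening in mm, from 0 to 85.4, set as the call begins (left out, the last holds). The fingers move at their own pace and stop on an object; the grip force is fixed at half the most. Time passes only in rows, so rows that do not move let the fingers close, or fill a call up. It gives the time, the measured TCP pose, the force and the opening at its end, in the units of the state.
- readout.state(): the state, without advancing time (a new reading comes with each control period).
- viewer.read_camera(name): name is "scene" or "side" or "wrist"; returns a dict with "color" (420x560x3 uint8, red, green, blue), "K" (3x3 intrinsics, pixels), "xyz" and "orientation" of the camera in the world; the wrist camera has in their place "T_tool_cam" (4x4, takes a point from camera to tool coordinates, whose origin is the TCP and whose axes are the flange's). Camera axes: x right, y down, z forward; pixel columns grow to the right and rows downward; lengths in mm; the calibration is good to about 2 mm. A picture is of the moment at which its call begins: read the wrist's pose just before it. There is no depth.
- ctrl.hand_in(): hands the job in, once; it reports no verdict.
Trained networks look in a picture, given as the dict that the camera call returned (one of the last four; its "shot" number tells which), for a name from the list of things; names that differ only in an ending like _2 or _b are one class to them, and where a whole thing is asked for, a point or a joint stands for the part that bears it (a point fixed in the world has none). Each returns a list of dicts, best first, with "p" (0 to 1); they miss things now and then, are a little off and sometimes report something else, mostly with a low value. They report only what shows in the picture. A call takes as long as a camera call. They do not tell look-alikes from the thing itself.
- viewer.silhouettes(picture, query): "pixels" (420x560 bool, what is visible of it) and "extent" ([left, top, right, bottom] in pixels, round what is visible of it).
- viewer.landmark_of(picture, query): "point" ([column, row] in pixels: a listed point, or the origin of a listed thing).
The state is a dict: "clock": time; "qpos": joint angles; "joint_velocities": joint speeds; "tau": joint torques, N m; "eef_pos": TCP position; "tcp_rot": TCP orientation; "wrist_force": force on the tool from outside, world axes, zero at the start; "torque": the same for the moment, N m; "width": opening from 0.0 (shut) to 1.0 (fully open).
Only numpy, scipy, OpenCV 4.12 (cv2) and the standard library are available. Lean on these libraries where they do the work, as an engineer would, in place of code of your own. Each camera call takes 0.05 s, during which the arm holds its last target. There are 200 camera calls.

### The job

Slide the carriage of the engraving slide right against the blue loading stop and, with it there, lay every brass plate flat on a station of its own, eye over the post and small hole over the socket, and lock each with one blue-handled pin pushed fully home through the small hole. Once all plates are locked, slide the carriage right against the red working stop and let go. Leave any spare pin in the rack, and leave the jars, the can and the screwdriver alone.

Things in the scene. Friction and masses are not known exactly. Their poses are not given: they have to be found in the camera images.
- bed: Fixed dark steel bed of the engraving slide, 120 x 430 x 12 mm, origin at the centre of its underside on the bench; the carriage slides along its y axis. 30 mm high end blocks: blue at its -y end (loading stop), red at its +y end (working stop).
- carriage (a joint): Travel of the aluminium carriage along the bed's +y axis in m: 0 = against the blue loading stop, 0.10 = against the red working stop. Stays where it is left; about 3 N of friction. The carriage is 110 x 285 mm, its deck 22 mm above the bench; three grey ribs (22 mm wide in y, 100 mm long in x, tops 42 mm above the bench, 75 mm apart in y) stand on it, one per station.
- station0 (a point): Station 0 of the carriage: middle of the top face of its grey rib, 42 mm above the bench; x and y as for the bed. At x = +32 mm a fixed steel post (10 mm diameter) stands 26 mm above the rib, its top 8 mm tapering to a 3 mm tip; at x = -32 mm (the robot's side) is a 10 mm socket, 20 mm deep. A plate lies on the rib, eye around the post, small hole over the socket.
- station1 (a point): Station 1 of the carriage: middle of the top face of its grey rib, 42 mm above the bench; x and y as for the bed. At x = +32 mm a fixed steel post (10 mm diameter) stands 26 mm above the rib, its top 8 mm tapering to a 3 mm tip; at x = -32 mm (the robot's side) is a 10 mm socket, 20 mm deep. A plate lies on the rib, eye around the post, small hole over the socket.
- station2 (a point): Station 2 of the carriage: middle of the top face of its grey rib, 42 mm above the bench; x and y as for the bed. At x = +32 mm a fixed steel post (10 mm diameter) stands 26 mm above the rib, its top 8 mm tapering to a 3 mm tip; at x = -32 mm (the robot's side) is a 10 mm socket, 20 mm deep. A plate lies on the rib, eye around the post, small hole over the socket.
- plate0: One of two or three loose brass name-plate blanks, 92 x 30 x 8 mm (x, y, z), 120 to 240 g, lying flat on the bench (may be absent). Origin at the centre of its underside. 13 mm through hole (eye) at x = +32 mm; 10 mm through hole at x = -32 mm; a black stripe crosses the top between the middle and the small hole, and a copper patch marks the middle. All plates are alike.
- plate0_hole (a point): Centre of the 10 mm pin hole of plate0, on its underside.
- plate1: One of two or three loose brass name-plate blanks, 92 x 30 x 8 mm (x, y, z), 120 to 240 g, lying flat on the bench (may be absent). Origin at the centre of its underside. 13 mm through hole (eye) at x = +32 mm; 10 mm through hole at x = -32 mm; a black stripe crosses the top between the middle and the small hole, and a copper patch marks the middle. All plates are alike.
- plate1_hole (a point): Centre of the 10 mm pin hole of plate1, on its underside.
- plate2: One of two or three loose brass name-plate blanks, 92 x 30 x 8 mm (x, y, z), 120 to 240 g, lying flat on the bench (may be absent). Origin at the centre of its underside. 13 mm through hole (eye) at x = +32 mm; 10 mm through hole at x = -32 mm; a black stripe crosses the top between the middle and the small hole, and a copper patch marks the middle. All plates are alike.
- plate2_hole (a point): Centre of the 10 mm pin hole of plate2, on its underside.
- rack: Fixed dark wooden pin rack, 150 x 40 x 34 mm, origin at the centre of its underside; three 10 mm holes through it at x = -55, 0 and +55 mm, with pin0, pin1 and pin2 upright in them in this order, collars resting on its top.
- pin0: Locking pin, upright in the rack at the start: steel shank 8 mm diameter, 26 mm long, its last 7 mm tapering to a 3 mm tip; above it a steel collar 18 mm diameter, 4 mm thick, then a round blue grip 16 mm diameter, 28 mm tall. Origin on the axis at the underside of the collar (shank goes to -z, grip to +z, top at z = +32 mm). 35 g. All pins fit any station.
- pin1: Locking pin, upright in the rack at the start: steel shank 8 mm diameter, 26 mm long, its last 7 mm tapering to a 3 mm tip; above it a steel collar 18 mm diameter, 4 mm thick, then a round blue grip 16 mm diameter, 28 mm tall. Origin on the axis at the underside of the collar (shank goes to -z, grip to +z, top at z = +32 mm). 35 g. All pins fit any station.
- pin2: Locking pin, upright in the rack at the start: steel shank 8 mm diameter, 26 mm long, its last 7 mm tapering to a 3 mm tip; above it a steel collar 18 mm diameter, 4 mm thick, then a round blue grip 16 mm diameter, 28 mm tall. Origin on the axis at the underside of the collar (shank goes to -z, grip to +z, top at z = +32 mm). 35 g. All pins fit any station.
- amber_jar: Amber glass jar, 44 mm diameter, 60 mm tall, origin under its centre. Leave alone.
- clear_jar: Clear glass jar with white lid, 44 mm diameter, 60 mm tall, origin under its centre. Leave alone.
- red_can: Red can, 60 mm diameter, 130 mm tall, origin under its centre. Leave alone.
- screwdriver: Screwdriver lying on the bench, about 200 mm long. Leave alone.
- handle (a point): Point on the axis of the carriage's upright round red handle, 22 mm diameter; this point is 52 mm above the bench, the handle's top 75 mm. It stands 80 mm from station 0, at the carriage's end nearest the blue block.
Mind the look-alikes: they are no part of the job. What is shaped like the plate1 but grey or purple is not meant.

How it is judged (in metres and radians):
On the way, in this order (a step that is already met when the one before it is completed fails the run):
1. the carriage is against the blue loading stop (within 5 mm) (value of joint carriage below 0.005 m), for 0.2 s.
2. every plate lies on a station and is locked by a pin, the carriage still at the loading stop (within 15 mm) (((distance between plate0 and station0 below 0.004 m and angle between the x axis of plate0 and the x axis of station0, either way round below 0.08 rad) or (distance between plate0 and station1 below 0.004 m and angle between the x axis of plate0 and the x axis of station1, either way round below 0.08 rad) or (distance between plate0 and station2 below 0.004 m and angle between the x axis of plate0 and the x axis of station2, either way round below 0.08 rad)) and ((horizontal distance between pin0 and plate0_hole below 0.004 m and z of pin0 in the frame of plate0 below 0.0105 m and angle between pin0's own z axis and vertical below 0.12 rad) or (horizontal distance between pin1 and plate0_hole below 0.004 m and z of pin1 in the frame of plate0 below 0.0105 m and angle between pin1's own z axis and vertical below 0.12 rad) or (horizontal distance between pin2 and plate0_hole below 0.004 m and z of pin2 in the frame of plate0 below 0.0105 m and angle between pin2's own z axis and vertical below 0.12 rad)) and ((distance between plate1 and station0 below 0.004 m and angle between the x axis of plate1 and the x axis of station0, either way round below 0.08 rad) or (distance between plate1 and station1 below 0.004 m and angle between the x axis of plate1 and the x axis of station1, either way round below 0.08 rad) or (distance between plate1 and station2 below 0.004 m and angle between the x axis of plate1 and the x axis of station2, either way round below 0.08 rad)) and ((horizontal distance between pin0 and plate1_hole below 0.004 m and z of pin0 in the frame of plate1 below 0.0105 m and angle between pin0's own z axis and vertical below 0.12 rad) or (horizontal distance between pin1 and plate1_hole below 0.004 m and z of pin1 in the frame of plate1 below 0.0105 m and angle between pin1's own z axis and vertical below 0.12 rad) or (horizontal distance between pin2 and plate1_hole below 0.004 m and z of pin2 in the frame of plate1 below 0.0105 m and angle between pin2's own z axis and vertical below 0.12 rad)) and ((distance between plate2 and station0 below 0.004 m and angle between the x axis of plate2 and the x axis of station0, either way round below 0.08 rad) or (distance between plate2 and station1 below 0.004 m and angle between the x axis of plate2 and the x axis of station1, either way round below 0.08 rad) or (distance between plate2 and station2 below 0.004 m and angle between the x axis of plate2 and the x axis of station2, either way round below 0.08 rad)) and ((horizontal distance between pin0 and plate2_hole below 0.004 m and z of pin0 in the frame of plate2 below 0.0105 m and angle between pin0's own z axis and vertical below 0.12 rad) or (horizontal distance between pin1 and plate2_hole below 0.004 m and z of pin1 in the frame of plate2 below 0.0105 m and angle between pin1's own z axis and vertical below 0.12 rad) or (horizontal distance between pin2 and plate2_hole below 0.004 m and z of pin2 in the frame of plate2 below 0.0105 m and angle between pin2's own z axis and vertical below 0.12 rad)) and value of joint carriage below 0.015 m), for 0.2 s.
3. the carriage is against the red working stop (within 5 mm) (value of joint carriage above 0.095 m), for 0.2 s.
At the end, for the whole second after the job is handed in: Each plate flat on its own station (origin within 4 mm of the rib's middle, in line with the rib within 0.08 rad), a pin upright through it with collar down on the plate (within 2.5 mm); unused pins upright in rack holes, collars down (within 4 mm); carriage within 5 mm of the red stop (((distance between plate0 and station0 below 0.004 m and angle between the x axis of plate0 and the x axis of station0, either way round below 0.08 rad) or (distance between plate0 and station1 below 0.004 m and angle between the x axis of plate0 and the x axis of station1, either way round below 0.08 rad) or (distance between plate0 and station2 below 0.004 m and angle between the x axis of plate0 and the x axis of station2, either way round below 0.08 rad)) and ((horizontal distance between pin0 and plate0_hole below 0.004 m and z of pin0 in the frame of plate0 below 0.0105 m and angle between pin0's own z axis and vertical below 0.12 rad) or (horizontal distance between pin1 and plate0_hole below 0.004 m and z of pin1 in the frame of plate0 below 0.0105 m and angle between pin1's own z axis and vertical below 0.12 rad) or (horizontal distance between pin2 and plate0_hole below 0.004 m and z of pin2 in the frame of plate0 below 0.0105 m and angle between pin2's own z axis and vertical below 0.12 rad)) and ((distance between plate1 and station0 below 0.004 m and angle between the x axis of plate1 and the x axis of station0, either way round below 0.08 rad) or (distance between plate1 and station1 below 0.004 m and angle between the x axis of plate1 and the x axis of station1, either way round below 0.08 rad) or (distance between plate1 and station2 below 0.004 m and angle between the x axis of plate1 and the x axis of station2, either way round below 0.08 rad)) and ((horizontal distance between pin0 and plate1_hole below 0.004 m and z of pin0 in the frame of plate1 below 0.0105 m and angle between pin0's own z axis and vertical below 0.12 rad) or (horizontal distance between pin1 and plate1_hole below 0.004 m and z of pin1 in the frame of plate1 below 0.0105 m and angle between pin1's own z axis and vertical below 0.12 rad) or (horizontal distance between pin2 and plate1_hole below 0.004 m and z of pin2 in the frame of plate1 below 0.0105 m and angle between pin2's own z axis and vertical below 0.12 rad)) and ((distance between plate2 and station0 below 0.004 m and angle between the x axis of plate2 and the x axis of station0, either way round below 0.08 rad) or (distance between plate2 and station1 below 0.004 m and angle between the x axis of plate2 and the x axis of station1, either way round below 0.08 rad) or (distance between plate2 and station2 below 0.004 m and angle between the x axis of plate2 and the x axis of station2, either way round below 0.08 rad)) and ((horizontal distance between pin0 and plate2_hole below 0.004 m and z of pin0 in the frame of plate2 below 0.0105 m and angle between pin0's own z axis and vertical below 0.12 rad) or (horizontal distance between pin1 and plate2_hole below 0.004 m and z of pin1 in the frame of plate2 below 0.0105 m and angle between pin1's own z axis and vertical below 0.12 rad) or (horizontal distance between pin2 and plate2_hole below 0.004 m and z of pin2 in the frame of plate2 below 0.0105 m and angle between pin2's own z axis and vertical below 0.12 rad)) and angle between each of pin0, pin1, pin2's own z axis and vertical below 0.12 rad and height (world z) of each of pin0, pin1, pin2 above 0.03 m and (height (world z) of pin0 below 0.038 m or height (world z) of pin0 above 0.046 m) and (height (world z) of pin1 below 0.038 m or height (world z) of pin1 above 0.046 m) and (height (world z) of pin2 below 0.038 m or height (world z) of pin2 above 0.046 m) and value of joint carriage above 0.095 m); the robot touches nothing.
It fails at once if the amber jar is moved by more than 3 cm (distance of amber_jar from where it was at the start of the episode above 0.03 m).
It fails at once if the clear jar is moved by more than 3 cm (distance of clear_jar from where it was at the start of the episode above 0.03 m).
It fails at once if the red can is moved by more than 3 cm (distance of red_can from where it was at the start of the episode above 0.03 m).
It fails at once if the screwdriver is moved by more than 3 cm (distance of screwdriver from where it was at the start of the episode above 0.03 m).
Of plate0, plate1, plate2 only 2 to 3 are there at a start; the rules pass over those that are not, and their reading is None.
At some moment in a run one of plate0, plate1, plate2 may be knocked a few centimetres aside while the robot is not near it.
It also fails if it takes over 210 s, if anything falls off the work surface, if the arm or the gripper's body presses on something with over 40 N, if the wrist force passes 120 N, or if a joint passes its speed limit or range.

## Working session

There is one attempt and no reset: what is moved stays moved. The work goes in short steps, Python scripts to look and compute and a tool call to move; the robot and the scene stay as the last step left them, time stands still between calls to the robot, and variables do not carry over. Pictures are saved under pics/ and viewed, on a budget of 14 in all, crops included, one or two more only if the job needs it, and the job is handed in when it is done.

Besides the shell and the picture viewer there is one more tool, called after ">>>" as name(argument=value, ...), one argument or row to a line, values as JSON. apply_moves: Moves the arm, as the interface text tells. Its arguments: {"type":"object","properties":{"steps":{"type":"array"},"gripper":{"type":"number"}},"required":["steps"]}

```bash
mkdir -p pics
cat > h.py <<'E'
import numpy as np, cv2
from scipy.spatial.transform import Rotation as R
from station import readout, viewer, ctrl
def shot(name):
    s=readout.state(); p=viewer.read_camera(name)
    if name=="wrist":
        T=np.eye(4);T[:3,:3]=R.from_quat(s["tcp_rot"]).as_matrix();T[:3,3]=s["eef_pos"]
        M=T@np.array(p["T_tool_cam"])
        p["_R"],p["_t"]=M[:3,:3],M[:3,3]
    else:
        p["_R"]=R.from_quat(p["orientation"]).as_matrix();p["_t"]=np.array(p["xyz"])
    return p
def px2w(p,uv,z):
    d=p["_R"]@np.linalg.inv(p["K"])@np.array([uv[0],uv[1],1.]);t=p["_t"]
    return t+d*(z-t[2])/d[2]
def w2px(p,w):
    c=p["_R"].T@(np.array(w,float)-p["_t"]);q=np.array(p["K"])@c
    return q[:2]/q[2]
def save(p,n): cv2.imwrite(f"pics/{n}.png",p["color"][:,:,::-1])
E
python3 - <<'E'
from h import *
for n in ["scene","side"]:
    p=shot(n);save(p,n+"0");print(n,p["_t"].round(),p["_R"].round(2).tolist())
    for q,z in [("bed",0),("handle",52),("station0",42),("station1",42),("station2",42),("plate0",0),("plate0_hole",0),("rack",0),("pin0",34),("amber_jar",0),("clear_jar",0),("red_can",0),("screwdriver",0)]:
        for d in viewer.landmark_of(p,q)[:5]:
            print(q,round(d["p"],2),np.round(d["point"]),px2w(p,d["point"],z).round())
s=readout.state();print(s)
E
```

```text
scene [844. 337. 829.] [[-0.79, 0.51, -0.34], [0.62, 0.66, -0.43], [0.0, -0.55, -0.83]]
bed 0.9 [266. 253.] [612. -36.   0.]
handle 0.69 [244. 209.] [ 596. -145.   52.]
handle 0.48 [266. 254.] [626. -12.  52.]
station0 0.89 [276. 261.] [617.  13.  42.]
station0 0.89 [291. 286.] [628.  83.  42.]
station0 0.77 [256. 238.] [618. -64.  42.]
station1 0.89 [276. 261.] [617.  13.  42.]
station1 0.89 [291. 286.] [628.  83.  42.]
station1 0.77 [256. 238.] [618. -64.  42.]
station2 0.89 [276. 261.] [617.  13.  42.]
station2 0.89 [291. 286.] [628.  83.  42.]
station2 0.77 [256. 238.] [618. -64.  42.]
plate0 0.76 [290. 133.] [ 309. -323.    0.]
plate0 0.7 [293. 285.] [612.  71.   0.]
plate0 0.67 [365. 275.] [460. 156.   0.]
plate0 0.62 [345. 235.] [422.  45.   0.]
plate0 0.61 [325. 160.] [ 297. -174.    0.]
plate0_hole 0.62 [352. 225.] [388.  33.   0.]
rack 0.67 [403. 339.] [503. 313.   0.]
pin0 0.69 [425. 320.] [450. 316.  34.]
pin0 0.57 [385. 352.] [565. 310.  34.]
pin0 0.52 [408. 336.] [504. 316.  34.]
pin0 0.18 [291. 284.] [623.  76.  34.]
amber_jar 0.73 [226. 317.] [776.  37.   0.]
clear_ja
[... 1712 characters left out ...]
([-0.09897143,  0.39837455,  0.04507023,  1.53658678, -0.01872268,
        1.20689857, -0.05071665]), 'joint_velocities': array([ 1.97016928e-03, -6.24219584e-04,  7.94766657e-04,  1.29211780e-03,
        1.50573898e-03, -6.62021300e-05,  1.03700696e-03]), 'tau': array([-7.30993797e-04, -4.75014138e+01,  1.36276547e+00, -2.54514492e+01,
        1.16153498e-02,  9.83635982e-04, -2.44064796e-05]), 'eef_pos': array([6.50043886e+02, 3.83502149e-02, 2.09868451e+02]), 'tcp_rot': array([7.07089846e-01, 7.07123712e-01, 6.34922295e-05, 4.46187662e-05]), 'wrist_force': array([ 0.05785091, -0.29182181, -0.61039694]), 'torque': array([ 0.00218914, -0.01380558,  0.03096238]), 'width': 1.0021139153576444}
```

```bash
python3 -c "
import cv2
a=cv2.imread('pics/scene0.png')[90:400,150:500];cv2.imwrite('pics/scene0c.png',cv2.resize(a,None,fx=2.25,fy=1.9,interpolation=2)[:590,:790])
a=cv2.imread('pics/side0.png');cv2.imwrite('pics/side0c.png',cv2.resize(a[120:390,150:430],None,fx=2.2,fy=2.2,interpolation=2))"
```

```text
(no output)
```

View pics/side0c.png

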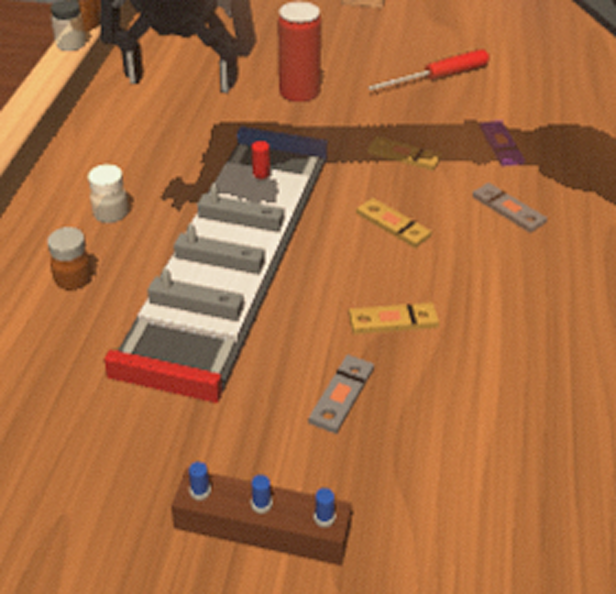

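View pics/scene0c.png

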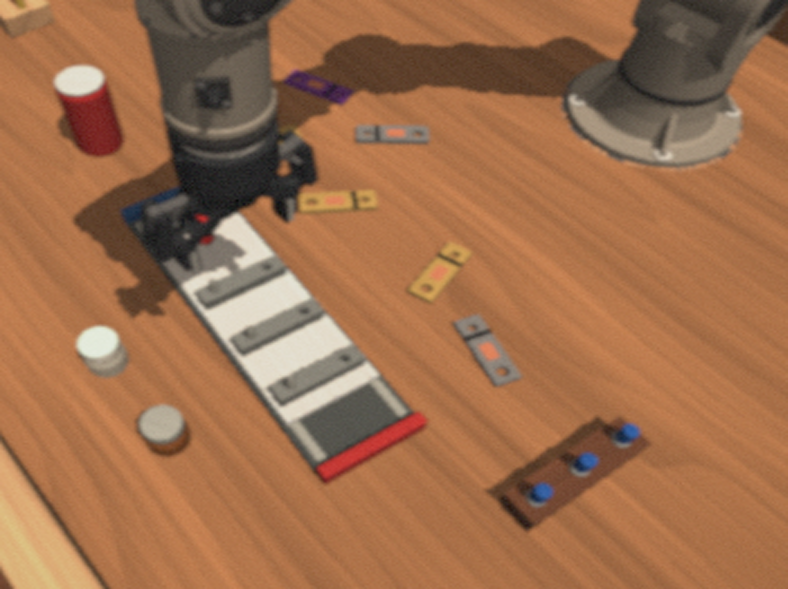

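The side picture (crop pixels) shows these plate-shaped candidates:
- Brass plates: (393,317), (393,221), and (403,152), which is in shadow.
- Look-alikes: grey at (342,393) and (509,207), purple at (501,143).

I choose the three brass ones, at world positions of about (422,36), (437,-116) and (445,-253). The red handle is at (261,160). The pins stand in the rack at (198..325, 480..505).

Run:
```python
from h import *
p=shot("wrist");save(p,"w0");print(np.round(p["T_tool_cam"],3),np.round(p["K"]))
for q,z in [("handle",52),("station0",42),("plate0",8),("plate0_hole",8),("bed",0)]:
    for d in viewer.landmark_of(p,q)[:5]:
        print(q,round(d["p"],2),np.round(d["point"]),px2w(p,d["point"],z).round(1))
p=shot("side")
for n,c in [("blue",(282,143)),("red",(163,375))]:
    print(n,px2w(p,(150+c[0]/2.2,120+c[1]/2.2),20))
```

```text
[[  -0.      -0.951   -0.308   79.245]
 [   1.      -0.      -0.      -1.223]
 [   0.      -0.308    0.951 -163.747]
 [   0.       0.       0.       1.   ]] [[344.   0. 279.]
 [  0. 344. 205.]
 [  0.   0.   1.]]
handle 0.59 [239. 312.] [ 605.5 -148.3   52. ]
station0 0.84 [249. 168.] [619.5   9.3  42. ]
station0 0.81 [254.  90.] [626.2  81.8  42. ]
station0 0.64 [244. 241.] [612.1 -68.8  42. ]
plate0 0.92 [78. 12.] [459.4 151.9   8. ]
plate0 0.81 [  1. 303.] [ 307.2 -166.     8. ]
plate0 0.75 [103. 265.] [ 440.5 -114.5    8. ]
plate0 0.74 [ 62. 130.] [422.1  43.2   8. ]
plate0_hole 0.9 [ 41. 137.] [399.1  35.8   8. ]
bed 0.62 [251. 197.] [617.3 -33.1   0. ]
blue [ 594.51562951 -230.98356584   20.        ]
red [632.70243339 181.40388285  20.        ]
```

View pics/w0.png

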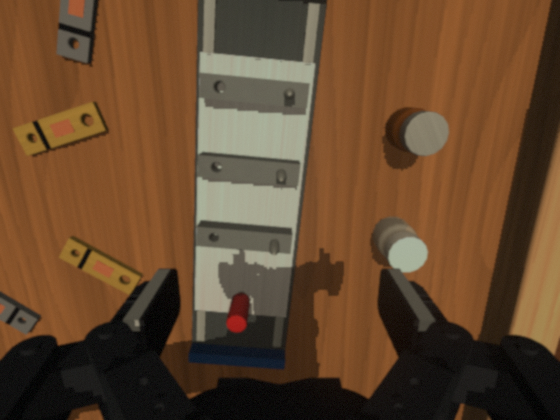

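The wrist picture shows the whole slide. The handle is at (239,312), with a gap to the blue block at (240,355). The ribs are at rows 90, 168 and 241, and their posts are on the right, away from the robot. The bed is yawed by about -0.093 rad. Now I'll grip the handle.

>>> apply_moves(
  steps=[-49.5, -15, 0, 0, 0, 0, -49.5, -15, 0, 0, 0, 0, -49.5, -15, 0, 0, 0, 0, 0, 0, 50, 0, 0, 0, 0, 0, 50, 0, 0, 0, 0, 0, 50, 0, 0, 0, 0, 0, 18, 0, 0, 0, 0, 0, 0, 0, 0, 0],
)

```text
clock: 2.75
eef_pos: [608.3, -154.0, 40.7]
tcp_rot: [0.707, 0.707, 0.003, 0.004]
wrist_force: [0.4, 0.6, 0.4]
width: 0.999
```

>>> apply_moves(
  steps=[0, 0, 0, 0, 0, 0, 0, 0, 0, 0, 0, 0, 0, 0, 0, 0, 0, 0, 0, 0, 0, 0, 0, 0, 0, 0, 0, 0, 0, 0, 0, 0, 0, 0, 0, 0, 0, 0, 0, 0, 0, 0, 0, 0, 0, 0, 0, 0],
  gripper=0,
)

```text
clock: 3.75
eef_pos: [606.2, -154.7, 46.4]
tcp_rot: [0.707, 0.707, 0.001, 0.003]
wrist_force: [-0.7, -0.4, -2.4]
width: 0.22
```

>>> apply_moves(
  steps=[-6, -0.6, 0, 0, 0, 0, -6, -0.6, 0, 0, 0, 0, -6, -0.6, 0, 0, 0, 0, -6, -0.6, 0, 0, 0, 0, -4, -0.4, 0, 0, 0, 0, -4, -0.4, 0, 0, 0, 0, -4, -0.4, 0, 0, 0, 0, -4, -0.4, 0, 0, 0, 0],
)

```text
clock: 4.75
eef_pos: [602.7, -192.1, 46.4]
tcp_rot: [0.706, 0.708, 0.003, 0.0]
wrist_force: [-0.9, 3.3, -1.0]
width: 0.215
```

>>> apply_moves(
  steps=[-4, -0.4, 0, 0, 0, 0, -4, -0.4, 0, 0, 0, 0, -4, -0.4, 0, 0, 0, 0, -4, -0.4, 0, 0, 0, 0, -4, -0.4, 0, 0, 0, 0, -4, -0.4, 0, 0, 0, 0, -4, -0.4, 0, 0, 0, 0, -4, -0.4, 0, 0, 0, 0],
)

```text
clock: 5.75
eef_pos: [601.6, -202.6, 46.2]
tcp_rot: [0.703, 0.711, 0.013, -0.012]
wrist_force: [-0.6, 9.0, 1.0]
width: 0.216
```

>>> apply_moves(
  steps=[0, 0, 0, 0, 0, 0, 0, 0, 0, 0, 0, 0, 0, 0, 0, 0, 0, 0, 0, 0, -50, 0, 0, 0, 0, 0, -50, 0, 0, 0, 40, -15, -30, 0, 0, 0, 50, -15, -30, 0, 0, 0, 50, -15, 0, 0, 0, 0],
  gripper=85,
)

```text
clock: 6.75
eef_pos: [555.8, -80.9, 216.2]
tcp_rot: [0.71, 0.705, 0.01, -0.004]
wrist_force: [0.6, 1.0, 0.5]
width: 0.994
```

>>> apply_moves(
  steps=[0, -15, 0, 0, 0, 0, 0, -15, 0, 0, 0, 0, 0, 0, 0, 0, 0, 0, 0, 0, 0, 0, 0, 0, 0, 0, 0, 0, 0, 0, 0, 0, 0, 0, 0, 0, 0, 0, 0, 0, 0, 0, 0, 0, 0, 0, 0, 0],
)

```text
clock: 7.75
eef_pos: [525.3, -82.8, 216.1]
tcp_rot: [0.71, 0.704, 0.011, -0.003]
wrist_force: [0.1, -0.3, 0.2]
width: 0.996
```

Run:
```python
from h import *
p=shot("wrist");save(p,"w1")
s=readout.state();print(s["eef_pos"],s["clock"],R.from_quat(s["tcp_rot"]).as_matrix().round(3).tolist())
for q,z in [("handle",52),("station0",42),("plate0",8),("plate0_hole",8)]:
    for d in viewer.landmark_of(p,q)[:6]:
        print(q,round(d["p"],2),np.round(d["point"]),px2w(p,d["point"],z).round(1))
```

```text
[525.2578723  -82.7714872  216.09627474] 7.8 [[0.008, 1.0, 0.011], [1.0, -0.008, 0.018], [0.019, 0.011, -1.0]]
handle 0.63 [348. 280.] [ 599.4 -192.6   52. ]
station0 0.93 [368. 138.] [613.9 -43.   42. ]
station0 0.63 [384.  55.] [623.7  31.7  42. ]
station0 0.61 [356. 211.] [ 606.5 -117.1   42. ]
plate0 0.69 [173.  50.] [422.7  42.2   8. ]
plate0 0.64 [200. 200.] [ 437.2 -113.8    8. ]
plate0 0.63 [ 90. 244.] [ 305.8 -166.     8. ]
plate0 0.56 [208. 311.] [ 437.1 -257.6    8. ]
plate0_hole 0.69 [145.  63.] [393.3  30.1   8. ]
plate0_hole 0.54 [172.  52.] [420.9  40.4   8. ]
```

View pics/w1.png

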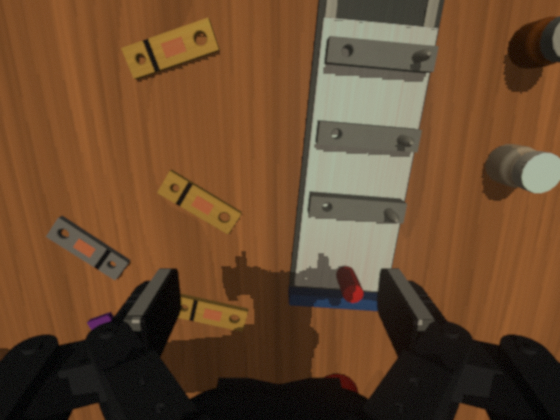

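The carriage is on the blue stop: its handle is at (350,285), touching the blue block. The brass plates are at (173,48), (200,200) and (210,312). The grey plate is at (88,246) and the purple one at (100,322).

```bash
cat >> h.py <<'E'
def yawR(a):  # tool down, tool x at world angle a
    return np.array([[np.cos(a),np.sin(a),0],[np.sin(a),-np.cos(a),0],[0,0,-1]])
def plan(wps,start=None):
    """wps: list of (x,y,z,yaw,rows). prints rows in tool axes."""
    s=readout.state();P=np.array(s["eef_pos"]);Q=R.from_quat(s["tcp_rot"]).as_matrix();out=[]
    for x,y,z,a,n in wps:
        T=np.array([x,y,z],float);rv=R.from_matrix(Q.T@yawR(a)).as_rotvec()
        dP=(T-P)/n
        for i in range(n):
            r=rv/n;sh=Q.T@dP
            out.append(list(np.round(sh,1))+list(np.round(r,3)));P=P+dP;Q=Q@R.from_rotvec(r).as_matrix()
    for i in range(0,len(out),8): print(i//8,[float(v) for r in out[i:i+8] for v in r])
def plates(p,z=8.):
    res=[]
    for d in viewer.silhouettes(p,"plate0"):
        m=d["pixels"];c=np.median(p["color"][m],axis=0)
        v,u=np.nonzero(m)
        if len(u)<50: continue
        W=np.array([px2w(p,(a,b),z)[:2] for a,b in zip(u,v)],np.float32)
        (cx,cy),(w,h),an=cv2.minAreaRect(W)
        if w<h: an+=90;w,h=h,w
        an=np.radians(an);an=(an+np.pi/2)%np.pi-np.pi/2
        res.append((d["p"],cx,cy,w,h,an,c))
        print("p%.2f c(%.1f,%.1f) size %.0fx%.0f yaw %.3f col %s"%(d["p"],cx,cy,w,h,an,c))
    return res
def st():
    s=readout.state();Q=R.from_quat(s["tcp_rot"]).as_matrix()
    print("t%.2f"%s["clock"],np.round(s["eef_pos"],1),"yaw %.3f tilt %s"%(np.arctan2(Q[1,0],Q[0,0]),Q[:2,2].round(3)),"F",np.round(s["wrist_force"],1),"w %.3f"%s["width"])
E
python3 - <<'E'
from h import *
p=shot("wrist");plates(p);st()
plan([(437,-114,150,-0.47,14),(437,-114,150,-0.47,2)])
E
```

```text
p0.92 c(437.0,-116.2) size 91x33 yaw -0.590 col [151. 109.  48.]
p0.80 c(441.8,-260.2) size 85x37 yaw -0.259 col [145.  99.  45.]
p0.79 c(301.7,-170.7) size 92x35 yaw -0.694 col [100.  91.  76.]
p0.61 c(419.0,43.3) size 94x32 yaw 0.286 col [157. 115.  50.]
p0.49 c(301.3,-267.8) size 35x12 yaw 0.441 col [86. 37. 86.]
p0.40 c(614.8,-89.9) size 312x119 yaw 1.480 col [163. 162. 141.]
t8.10 [525.2 -82.8 216.2] yaw 1.563 tilt [0.012 0.018] F [1.2 0.1 0.2] w 0.995
0 [-2.4, -6.3, 4.6, -0.001, -0.002, 0.145, -3.3, -5.9, 4.6, -0.001, -0.002, 0.145, -4.1, -5.4, 4.6, -0.001, -0.002, 0.145, -4.8, -4.8, 4.6, -0.001, -0.002, 0.145, -5.4, -4.0, 4.6, -0.001, -0.002, 0.145, -5.9, -3.2, 4.6, -0.001, -0.002, 0.145, -6.3, -2.3, 4.6, -0.001, -0.002, 0.145, -6.6, -1.4, 4.6, -0.001, -0.002, 0.145]
1 [-6.7, -0.4, 4.7, -0.001, -0.002, 0.145, -6.7, 0.6, 4.7, -0.001, -0.002, 0.145, -6.5, 1.5, 4.7, -0.001, -0.002, 0.145, -6.2, 2.5, 4.7, -0.001, -0.002, 0.145, -5.8, 3.3, 4.7, -0.001, -0.002, 0.145, -5.3, 4.1, 4.7, -0.001, -0.002, 0.145, -0.0, 0.0, -0.0, -0.0, 0.0, -0.0, -0.0, 0.0, -0.0, -0.0, 0.0, -0.0]
```

>>> apply_moves(
  steps=[-2.4, -6.3, 4.6, 0, -0.002, 0.153, -3.3, -5.9, 4.6, 0, -0.002, 0.153, -4.1, -5.4, 4.6, 0, -0.002, 0.153, -4.8, -4.8, 4.6, 0, -0.002, 0.153, -5.4, -4.0, 4.6, 0, -0.002, 0.153, -5.9, -3.2, 4.6, 0, -0.002, 0.153, -6.3, -2.3, 4.6, 0, -0.002, 0.153, -6.6, -1.4, 4.6, 0, -0.002, 0.153],
)

```text
clock: 9.1
eef_pos: [473.4, -98.4, 178.5]
tcp_rot: [0.989, 0.149, 0.003, -0.003]
wrist_force: [-0.0, 1.0, 0.7]
width: 0.994
```

>>> apply_moves(
  steps=[-6.7, -0.4, 4.7, 0, -0.002, 0.153, -6.7, 0.6, 4.7, 0, -0.002, 0.153, -6.5, 1.5, 4.7, 0, -0.002, 0.153, -6.2, 2.5, 4.7, 0, -0.002, 0.153, -5.8, 3.3, 4.7, 0, -0.002, 0.153, -5.3, 4.1, 4.7, 0, -0.002, 0.153, 0, 0, 0, 0, 0, 0, 0, 0, 0, 0, 0, 0],
)

```text
clock: 10.1
eef_pos: [433.3, -106.5, 150.2]
tcp_rot: [0.948, -0.318, -0.004, -0.003]
wrist_force: [0.2, -1.7, 0.6]
width: 0.995
```

Run:
```python
from h import *
st();p=shot("wrist");save(p,"w2");plates(p)
for q,z in [("plate0",8),("plate0_hole",8)]:
    for d in viewer.landmark_of(p,q)[:4]:
        print(q,round(d["p"],2),np.round(d["point"]),px2w(p,d["point"],z).round(1))
```

```text
t10.10 [ 433.3 -106.5  150.2] yaw -0.647 tilt [-0.005  0.008] F [ 0.2 -1.7  0.6] w 0.995
p0.95 c(437.9,-260.4) size 93x33 yaw -0.267 col [85. 62. 26.]
p0.78 c(304.4,-173.4) size 91x36 yaw -0.673 col [112.  99.  81.]
p0.72 c(458.5,153.1) size 100x34 yaw 1.297 col [110.  99.  80.]
p0.68 c(420.2,41.4) size 93x36 yaw 0.292 col [166. 122.  53.]
p0.67 c(435.6,-117.1) size 95x31 yaw -0.586 col [170. 123.  55.]
p0.62 c(313.9,-304.3) size 85x36 yaw -1.207 col [59. 28. 52.]
plate0 0.94 [170. 277.] [419.6  40.4   8. ]
plate0 0.91 [ 66. 308.] [457.7 152.2   8. ]
plate0 0.87 [420.  69.] [ 439.  -257.1    8. ]
plate0 0.85 [534. 152.] [ 318.1 -303.8    8. ]
plate0_hole 0.94 [200. 292.] [388.6  27.5   8. ]
```

View pics/w2.png

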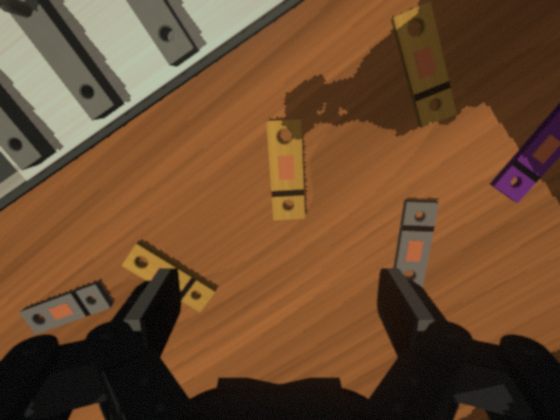

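Brass plate B is at (286,168), centred and with its eye up, in front of the gripper. The grey plate at (414,240) is clear of the fingers. Descending on B.

Run:
```python
from h import *
st();plan([(436,-117,40,-0.586,4),(436,-117,3,-.586,2),(436,-117,1,-.586,2)])
```

```text
t10.30 [ 433.1 -106.6  150. ] yaw -0.648 tilt [-0.005  0.008] F [-0.2 -0.2  0.5] w 0.998
0 [2.4, 1.7, 27.5, -0.001, 0.002, -0.016, 2.3, 1.8, 27.5, -0.001, 0.002, -0.016, 2.2, 1.8, 27.5, -0.001, 0.002, -0.016, 2.1, 1.8, 27.5, -0.001, 0.002, -0.016, 0.0, -0.0, 18.5, 0.0, -0.0, 0.0, 0.0, -0.0, 18.5, 0.0, -0.0, 0.0, 0.0, 0.0, 1.0, 0.0, -0.0, 0.0, 0.0, 0.0, 1.0, 0.0, -0.0, 0.0]
```

>>> apply_moves(
  steps=[2.4, 1.7, 27.5, -0.001, 0.002, -0.016, 2.3, 1.8, 27.5, -0.001, 0.002, -0.016, 2.2, 1.8, 27.5, -0.001, 0.002, -0.016, 2.1, 1.8, 27.5, -0.001, 0.002, -0.016, 0, 0, 18.5, 0, 0, 0, 0, 0, 18, 0, 0, 0, 0, 0, 1, 0, 0, 0, 0, 0, 0, 0, 0, 0],
)

```text
clock: 11.3
eef_pos: [441.1, -117.4, 0.3]
tcp_rot: [0.959, -0.284, 0.003, -0.001]
wrist_force: [-0.3, -0.1, 0.4]
width: 1.001
```

Run:
```python
from h import *
st();plan([(436,-117,0.5,-.586,2)])
```

```text
t11.30 [ 4.411e+02 -1.174e+02  3.000e-01] yaw -0.576 tilt [ 0.006 -0.   ] F [-0.3 -0.1  0.4] w 1.001
0 [-2.2, 1.2, -0.1, -0.002, -0.003, 0.005, -2.2, 1.2, -0.1, -0.002, -0.003, 0.005]
```

>>> apply_moves(
  steps=[-2.2, 1.2, 0, -0.002, -0.003, 0, -2.2, 1.2, 0, -0.002, -0.003, 0, 0, 0, 0, 0, 0, 0, 0, 0, 0, 0, 0, 0, 0, 0, 0, 0, 0, 0, 0, 0, 0, 0, 0, 0, 0, 0, 0, 0, 0, 0, 0, 0, 0, 0, 0, 0],
)

```text
clock: 12.3
eef_pos: [437.5, -117.1, 2.2]
tcp_rot: [0.959, -0.284, 0.001, -0.0]
wrist_force: [0.2, -0.2, -0.8]
width: 0.995
```

>>> apply_moves(
  steps=[0, 0, 0, 0, 0, 0, 0, 0, 0, 0, 0, 0, 0, 0, 0, 0, 0, 0, 0, 0, 0, 0, 0, 0, 0, 0, 0, 0, 0, 0, 0, 0, 0, 0, 0, 0, 0, 0, 0, 0, 0, 0, 0, 0, 0, 0, 0, 0],
  gripper=0,
)

```text
clock: 13.3
eef_pos: [437.5, -117.1, 2.2]
tcp_rot: [0.959, -0.284, 0.001, -0.0]
wrist_force: [0.4, 0.5, -0.2]
width: 0.0
```

Run:
```python
from h import *
st()
```

```text
t13.30 [ 437.5 -117.1    2.2] yaw -0.575 tilt [ 0.003 -0.001] F [ 0.4  0.5 -0.2] w 0.000
```

The fingers shut fully, so the plate wasn't there. It may have been knocked aside. I'll lift and look.

>>> apply_moves(
  steps=[0, 0, -40, 0, 0, 0, 0, 0, -40, 0, 0, 0, 0, 0, -40, 0, 0, 0, 0, 0, -30, 0, 0, 0, 0, 0, 0, 0, 0, 0, 0, 0, 0, 0, 0, 0, 0, 0, 0, 0, 0, 0, 0, 0, 0, 0, 0, 0],
  gripper=85,
)

```text
clock: 14.3
eef_pos: [434.3, -116.6, 153.6]
tcp_rot: [0.959, -0.284, -0.002, 0.001]
wrist_force: [0.4, 0.5, -0.0]
width: 0.997
```

Run:
```python
from h import *
st();p=shot("wrist");save(p,"w3");plates(p)
```

```text
t14.30 [ 434.3 -116.6  153.6] yaw -0.576 tilt [-0.005 -0.   ] F [ 0.4  0.5 -0. ] w 0.997
p0.98 c(437.2,-117.4) size 93x31 yaw -0.584 col [170. 125.  55.]
p0.80 c(315.7,-308.3) size 93x36 yaw -1.224 col [56.  27.  52.5]
p0.69 c(420.1,40.4) size 92x36 yaw 0.315 col [171. 122.  55.]
p0.66 c(303.3,-172.6) size 93x33 yaw -0.682 col [111.  98.  79.]
p0.60 c(438.1,-260.3) size 92x33 yaw -0.264 col [86. 62. 27.]
p0.58 c(458.3,153.0) size 98x33 yaw 1.316 col [109. 100.  83.]
```

View pics/w3.png

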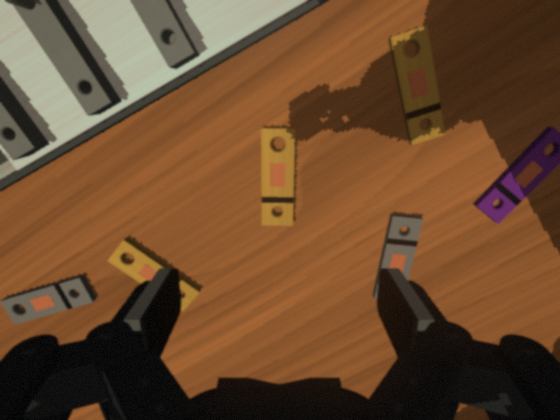

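The plate at (278,176) has not moved, so the fingertips closed above it. I'll descend part-open and feel for the bench.

Run:
```python
from h import *
st();plan([(437,-117.3,40,-0.584,4),(437,-117.3,4,-.584,3),(437,-117.3,4,-.584,1)])
```

```text
t14.40 [ 434.5 -116.6  153.8] yaw -0.575 tilt [-0.004 -0.   ] F [-0.1  0.4  0. ] w 0.993
0 [0.7, -0.3, 28.4, 0.001, 0.001, 0.002, 0.7, -0.2, 28.4, 0.001, 0.001, 0.002, 0.7, -0.2, 28.4, 0.001, 0.001, 0.002, 0.7, -0.2, 28.4, 0.001, 0.001, 0.002, 0.0, -0.0, 12.0, 0.0, 0.0, 0.0, 0.0, -0.0, 12.0, 0.0, 0.0, 0.0, 0.0, -0.0, 12.0, 0.0, 0.0, 0.0, 0.0, -0.0, 0.0, 0.0, 0.0, 0.0]
```

>>> apply_moves(
  steps=[0.7, -0.3, 28.4, 0.001, 0.001, 0.002, 0.7, -0.2, 28.4, 0.001, 0.001, 0.002, 0.7, -0.2, 28.4, 0.001, 0.001, 0.002, 0.7, -0.2, 28.4, 0.001, 0.001, 0.002, 0, 0, 15, 0, 0, 0, 0, 0, 12, 0, 0, 0, 0, 0, 8, 0, 0, 0, 0, 0, 0, 0, 0, 0],
  gripper=45,
)

```text
clock: 15.4
eef_pos: [438.2, -117.3, -0.4]
tcp_rot: [0.958, -0.287, 0.001, -0.001]
wrist_force: [0.1, -0.4, 0.3]
width: 0.532
```

>>> apply_moves(
  steps=[-0.8, 0, 1, 0, 0, 0, -0.8, 0, 1, 0, 0, 0, 0, 0, 1, 0, 0, 0, 0, 0, 1, 0, 0, 0, 0, 0, 1, 0, 0, 0, 0, 0, 1, 0, 0, 0, 0, 0, 1, 0, 0, 0, 0, 0, 1, 0, 0, 0],
)

```text
clock: 16.4
eef_pos: [438.5, -116.6, -7.3]
tcp_rot: [0.958, -0.288, 0.003, -0.001]
wrist_force: [0.0, 0.5, 0.8]
width: 0.529
```

Run:
```python
from h import *
st()
```

```text
t16.40 [ 438.5 -116.6   -7.3] yaw -0.583 tilt [0.006 0.   ] F [0.  0.5 0.8] w 0.529
```

>>> apply_moves(
  steps=[-1, 0, 0, 0, 0, 0, 0, 0, 0, 0, 0, 0, 0, 0, 0, 0, 0, 0, 0, 0, 0, 0, 0, 0, 0, 0, 0, 0, 0, 0, 0, 0, 0, 0, 0, 0, 0, 0, 0, 0, 0, 0, 0, 0, 0, 0, 0, 0],
  gripper=0,
)

```text
clock: 17.4
eef_pos: [437.7, -116.0, -7.3]
tcp_rot: [0.958, -0.288, 0.003, -0.001]
wrist_force: [0.1, -0.6, -0.2]
width: 0.003
```

Run:
```python
from h import *
p=shot("side");a=p["color"][170:330,270:430,::-1];b=shot("wrist")["color"][:,:,::-1]
a=cv2.resize(a,(420,420),interpolation=2);b=cv2.resize(b[100:,:],None,fx=.68,fy=1)[:,:380]
c=np.zeros((420,800,3),np.uint8);c[:,:420]=a;c[:b.shape[0],420:]=b;cv2.imwrite("pics/m1.png",c)
```

```text
(no output)
```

View pics/m1.png

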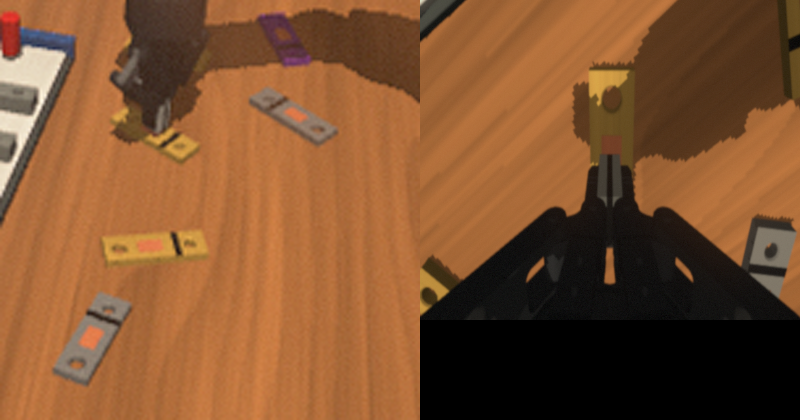

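The shut fingertips hover just above the copper patch: (160,128) in the left panel, (610,155) in the right. So the true tip height is more than the reading. I'll open to 45 mm and keep going down until I feel the bench.

>>> apply_moves(
  steps=[0, 0, 0, 0, 0, 0, 0, 0, 0, 0, 0, 0, 0, 0, 0, 0, 0, 0, 0, 0, 2, 0, 0, 0, 0, 0, 2, 0, 0, 0, 0, 0, 2, 0, 0, 0, 0, 0, 2, 0, 0, 0, 0, 0, 0, 0, 0, 0],
  gripper=45,
)

```text
clock: 18.5
eef_pos: [437.6, -116.0, -16.0]
tcp_rot: [0.958, -0.288, 0.002, -0.001]
wrist_force: [-0.2, -0.4, -0.6]
width: 0.528
```

>>> apply_moves(
  steps=[0, 0, 1.5, 0, 0, 0, 0, 0, 1.5, 0, 0, 0, 0, 0, 1.5, 0, 0, 0, 0, 0, 1.5, 0, 0, 0, 0, 0, 0, 0, 0, 0, 0, 0, 0, 0, 0, 0, 0, 0, 0, 0, 0, 0, 0, 0, 0, 0, 0, 0],
)

```text
clock: 19.5
eef_pos: [437.7, -116.0, -22.4]
tcp_rot: [0.958, -0.288, 0.003, -0.001]
wrist_force: [-0.4, -0.2, -0.6]
width: 0.525
```

Run:
```python
from h import *
st();p=shot("wrist");plates(p);s=readout.state()
p=shot("side");print(w2px(p,s["eef_pos"]),w2px(p,[437,-117,8]),p["K"][0][0])
```

```text
t19.50 [ 437.7 -116.   -22.4] yaw -0.583 tilt [0.005 0.   ] F [-0.4 -0.2 -0.6] w 0.525
p0.86 c(437.4,-117.7) size 93x30 yaw -0.585 col [119.  83.  40.]
p0.85 c(330.8,-197.5) size 50x24 yaw 0.287 col [107.  98.  85.]
p0.63 c(456.9,32.8) size 15x7 yaw -0.826 col [62. 47. 20.]
p0.63 c(441.3,-243.0) size 75x6 yaw -0.296 col [54. 40. 18.]
[327.33497141 228.43090932] [328.35061643 219.50601133] 445.6189072563241
```

>>> apply_moves(
  steps=[0, 0, 1.5, 0, 0, 0, 0, 0, 1.5, 0, 0, 0, 0, 0, 1.5, 0, 0, 0, 0, 0, 1.5, 0, 0, 0, 0, 0, 0, 0, 0, 0, 0, 0, 0, 0, 0, 0, 0, 0, 0, 0, 0, 0, 0, 0, 0, 0, 0, 0],
)

```text
clock: 20.65
eef_pos: [438.1, -116.1, -23.5]
tcp_rot: [0.958, -0.288, 0.001, -0.002]
wrist_force: [-0.1, -0.6, 2.8]
width: 0.531
```

Run:
```python
from h import *
st();p=shot("side");a=p["color"][170:290,270:390,::-1];b=shot("wrist")["color"][:,:,::-1]
a=cv2.resize(a,(420,420),interpolation=2);b=cv2.resize(b[100:,90:470],(380,320))
c=np.zeros((420,800,3),np.uint8);c[:,:420]=a;c[:b.shape[0],420:]=b;cv2.imwrite("pics/m2.png",c)
```

```text
t20.65 [ 438.1 -116.1  -23.5] yaw -0.584 tilt [0.004 0.003] F [-0.1 -0.6  2.8] w 0.531
```

View pics/m2.png

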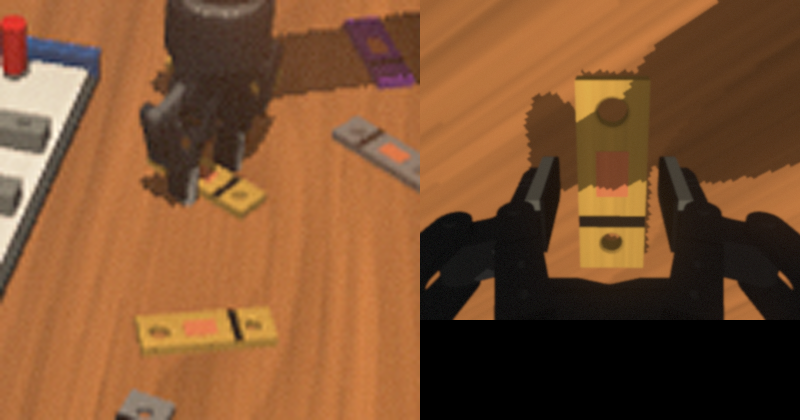

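Contact with the bench came at a reading of -23.5 at 45 mm opening. The picture shows the fingers either side of plate B, level with the copper patch at (612,172). Raise 4 mm and close.

>>> apply_moves(
  steps=[0, 0, -4, 0, 0, 0, 0, 0, 0, 0, 0, 0, 0, 0, 0, 0, 0, 0, 0, 0, 0, 0, 0, 0, 0, 0, 0, 0, 0, 0, 0, 0, 0, 0, 0, 0, 0, 0, 0, 0, 0, 0, 0, 0, 0, 0, 0, 0],
  gripper=0,
)

```text
clock: 21.75
eef_pos: [437.3, -115.9, -19.7]
tcp_rot: [0.958, -0.288, 0.001, -0.002]
wrist_force: [-0.4, 0.2, -1.1]
width: 0.33
```

>>> apply_moves(
  steps=[0, 0, -5, 0, 0, 0, 0, 0, -15, 0, 0, 0, 0, 0, -25, 0, 0, 0, 0, 0, -35, 0, 0, 0, 0, 0, -35, 0, 0, 0, 0, 0, -35, 0, 0, 0, 0, 0, 0, 0, 0, 0, 0, 0, 0, 0, 0, 0],
)

```text
clock: 22.75
eef_pos: [436.3, -116.7, 139.7]
tcp_rot: [0.957, -0.289, 0.002, -0.003]
wrist_force: [-0.0, 0.1, -1.2]
width: 0.328
```

Run:
```python
from h import *
st();p=shot("wrist");save(p,"w4");s=readout.state();z=s["eef_pos"][2]
plates(p,z)
for q,zz in [("station0",42),("plate0_hole",z+15),("plate0",z+15)]:
    for d in viewer.landmark_of(p,q)[:4]:
        print(q,round(d["p"],2),np.round(d["point"]),px2w(p,d["point"],zz).round(1))
```

```text
t22.75 [ 436.3 -116.7  139.7] yaw -0.586 tilt [0.006 0.004] F [-0.   0.1 -1.2] w 0.328
p0.89 c(465.5,-216.1) size 51x18 yaw -0.266 col [96. 70. 31.]
p0.89 c(397.0,-240.5) size 47x20 yaw -1.222 col [69. 34. 60.]
p0.85 c(390.6,-167.0) size 52x19 yaw -0.687 col [124. 111.  92.]
p0.82 c(423.3,-108.4) size 113x37 yaw -0.585 col [109.  76.  36.]
p0.66 c(561.2,-110.8) size 182x66 yaw 1.478 col [130. 127. 110.]
p0.58 c(455.8,-48.8) size 51x20 yaw 0.315 col [189. 133.  61.]
station0 0.91 [50. 50.] [614.2 -42.1  42. ]
plate0_hole 0.78 [185. 303.] [443.4 -65.6 154.6]
plate0 0.88 [157. 285.] [459.2 -60.5 154.6]
plate0 0.78 [532. 179.] [ 408.6 -233.7  154.6]
plate0 0.67 [402. 265.] [ 402.4 -166.4  154.6]
plate0 0.67 [ 48. 308.] [479.2  -5.6 154.6]
```

Run:
```python
from h import *
print(ctrl.grip_depth);p=shot("wrist");z=readout.state()["eef_pos"][2];plates(p,z+27.7)
plan([(535,-43,115,-0.093,8)])
```

```text
18.700000000000003
p0.95 c(463.2,-67.7) size 43x17 yaw 0.290 col [189. 133.  61.]
p0.72 c(471.4,-206.8) size 43x16 yaw -0.262 col [96. 70. 31.]
p0.65 c(436.5,-117.4) size 93x30 yaw -0.586 col [109.  76.  36.]
p0.64 c(414.2,-227.1) size 39x16 yaw -1.218 col [69. 34. 60.]
p0.61 c(480.8,-16.1) size 46x16 yaw 1.299 col [121. 111.  90.]
p0.60 c(409.2,-166.0) size 44x16 yaw -0.685 col [124. 111.  91.]
p0.26 c(552.0,-120.2) size 137x52 yaw 1.472 col [185. 187. 163.]
0 [5.2, -14.5, 3.1, -0.001, -0.0, -0.062, 6.0, -14.1, 3.1, -0.001, -0.0, -0.062, 6.9, -13.7, 3.1, -0.001, -0.0, -0.062, 7.7, -13.3, 3.1, -0.001, -0.0, -0.062, 8.5, -12.8, 3.0, -0.001, -0.0, -0.062, 9.3, -12.2, 3.0, -0.001, -0.0, -0.062, 10.1, -11.7, 3.0, -0.001, -0.0, -0.062, 10.8, -11.0, 3.0, -0.001, -0.0, -0.062]
```

>>> apply_moves(
  steps=[5.2, -14.5, 3, 0, 0, -0.062, 6, -14.1, 3, 0, 0, -0.062, 6.9, -13.7, 3, 0, 0, -0.062, 7.7, -13.3, 3, 0, 0, -0.062, 8.5, -12.8, 3, 0, 0, -0.062, 9.3, -12.2, 3, 0, 0, -0.062, 10.1, -11.7, 3, 0, 0, -0.062, 10.8, -11, 3, 0, 0, -0.062],
)

```text
clock: 24.1
eef_pos: [534.5, -41.1, 110.5]
tcp_rot: [0.999, -0.038, -0.002, -0.001]
wrist_force: [1.5, 0.9, -0.8]
width: 0.323
```

>>> apply_moves(
  steps=[0, 0, 0, 0, 0, 0, 0, 0, 0, 0, 0, 0, 0, 0, 0, 0, 0, 0, 0, 0, 0, 0, 0, 0, 0, 0, 0, 0, 0, 0, 0, 0, 0, 0, 0, 0, 0, 0, 0, 0, 0, 0, 0, 0, 0, 0, 0, 0],
)

```text
clock: 25.1
eef_pos: [532.9, -42.3, 109.8]
tcp_rot: [0.999, -0.04, -0.003, -0.001]
wrist_force: [-0.7, 0.2, -0.8]
width: 0.328
```

Run:
```python
from h import *
st();p=shot("wrist");save(p,"w5")
for d in viewer.landmark_of(p,"station0")[:4]:
    print(round(d["p"],2),np.round(d["point"]),px2w(p,d["point"],42).round(1))
```

```text
t25.10 [532.9 -42.3 109.8] yaw -0.080 tilt [-0.007  0.002] F [-0.7  0.2 -0.8] w 0.328
0.91 [150.  83.] [622.6  32.5  42. ]
0.85 [385.  89.] [ 607.1 -115.9   42. ]
0.8 [268.  85.] [615.5 -42.2  42. ]
```

View pics/w5.png

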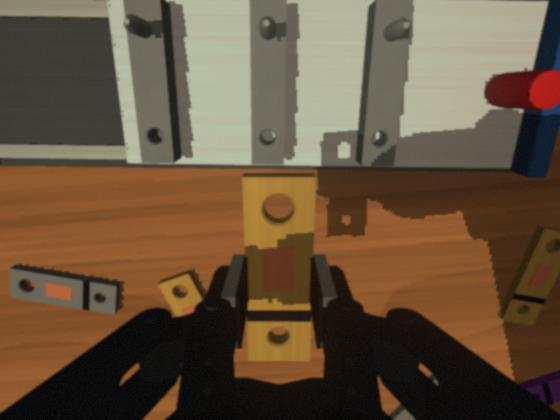

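The held plate shows its eye at (279,206). The sockets are at (155,135), (268,136) and (379,138), with the posts above them near row 22.

```bash
cat >> h.py <<'E'
def darkc(p,u,v,r=11):
    g=cv2.GaussianBlur(cv2.cvtColor(p["color"],cv2.COLOR_RGB2GRAY),(3,3),0)[v-r:v+r+1,u-r:u+r+1].astype(float)
    t=(np.percentile(g,5)+np.median(g))/2
    m=(g<t).astype(np.uint8);n,l,s,c=cv2.connectedComponentsWithStats(m)
    k=min(range(1,n),key=lambda i:np.hypot(*(c[i]-r))-0.02*s[i,4])
    return c[k]+[u-r,v-r],s[k,4]
E
python3 - <<'E'
from h import *
st();p=shot("wrist");z=readout.state()["eef_pos"][2]
S=[]
for u,v in [(379,138),(268,136),(155,135)]:
    c,a=darkc(p,u,v);w=px2w(p,c,42);S.append(w);print("sock",c.round(1),a,w.round(1))
a=np.arctan2(S[2][0]-S[0][0],S[2][1]-S[0][1]);print("bed yaw",-a,np.linalg.norm(S[2]-S[0]))
X=np.array([np.cos(a),-np.sin(a),0])
for s in S: print("station",(s+32*X).round(1),"post tip px",w2px(p,s+64*X+[0,0,26]))
c,a=darkc(p,279,206,16);print("eye",c,a,px2w(p,c,z+24).round(1))
c,a=darkc(p,279,336,12);print("hole",c,a,px2w(p,c,z+24).round(1))
plates(p,z+27.7)
E
```

```text
t25.20 [532.9 -42.2 109.8] yaw -0.080 tilt [-0.007  0.002] F [ 0.2  0.9 -1.7] w 0.325
sock [381.  139.8] 118 [ 575.  -113.7   42. ]
sock [265.6 140.5] 87 [580.7 -37.1  42. ]
sock [153.6 135.7] 142 [589.7  36.8  42. ]
bed yaw -0.09740279707229609 151.20737133957817
station [ 606.9 -116.8   42. ] post tip px [407.98599112  25.92616668]
station [612.5 -40.2  42. ] post tip px [264.46071418  26.94815151]
station [621.6  33.7  42. ] post tip px [125.1204032   20.43889295]
eye [275.8089172  217.13375796] 157 [559.9 -43.  133.8]
hole [277.74418605 337.6627907 ] 172 [497.1 -38.8 133.8]
p0.88 c(533.9,55.2) size 49x19 yaw 1.293 col [109.  99.  80.]
p0.81 c(523.5,-155.8) size 48x19 yaw -0.264 col [81. 56. 24.]
p0.72 c(527.8,2.1) size 21x18 yaw 0.270 col [162. 118.  52.]
p0.70 c(533.2,-42.1) size 94x30 yaw -0.079 col [146. 108.  48.]
p0.60 c(457.8,-104.7) size 33x13 yaw -0.411 col [79.5 68.  57. ]
p0.57 c(457.6,-169.6) size 20x19 yaw 0.298 col [37. 16. 36.]
```

Run:
```python
from h import *
plan([(614.8,-41.8,105,-.097,4),(614.8,-41.8,65,-.097,3),(614.8,-41.8,65,-.097,1)])
```

```text
0 [20.4, -1.8, 1.1, -0.0, 0.002, 0.004, 20.4, -1.8, 1.1, -0.0, 0.002, 0.004, 20.4, -1.9, 1.1, -0.0, 0.002, 0.004, 20.4, -2.0, 1.2, -0.0, 0.002, 0.004, 0.0, -0.0, 13.3, 0.0, 0.0, -0.0, 0.0, -0.0, 13.3, 0.0, 0.0, -0.0, 0.0, -0.0, 13.3, 0.0, 0.0, -0.0, -0.0, 0.0, 0.0, 0.0, 0.0, -0.0]
```

>>> apply_moves(
  steps=[20.4, -1.8, 1.1, 0, 0.002, 0.004, 20.4, -1.8, 1.1, 0, 0.002, 0.004, 20.4, -1.9, 1.1, 0, 0.002, 0.004, 20.4, -2.0, 1.2, 0, 0.002, 0.004, 0, 0, 13, 0, 0, 0, 0, 0, 13, 0, 0, 0, 0, 0, 8, 0, 0, 0, 0, 0, 0, 0, 0, 0],
)

```text
clock: 26.3
eef_pos: [612.9, -41.6, 66.6]
tcp_rot: [0.999, -0.048, -0.002, -0.001]
wrist_force: [0.6, 0.1, -1.5]
width: 0.325
```

>>> apply_moves(
  steps=[0, 0, 0, 0, 0, 0, 0, 0, 0, 0, 0, 0, 0, 0, 0, 0, 0, 0, 0, 0, 0, 0, 0, 0, 0, 0, 0, 0, 0, 0, 0, 0, 0, 0, 0, 0, 0, 0, 0, 0, 0, 0, 0, 0, 0, 0, 0, 0],
)

```text
clock: 27.3
eef_pos: [613.6, -41.7, 68.2]
tcp_rot: [0.999, -0.048, -0.001, -0.001]
wrist_force: [-0.4, 0.6, -2.1]
width: 0.328
```

Run:
```python
from h import *
st();p=shot("wrist");save(p,"w6");z=readout.state()["eef_pos"][2]
plan([(614.8,-41.8,z,-.097,2)]);plates(p,z+27.7)
a=p["color"][150:400,130:430,::-1];cv2.imwrite("pics/w6c.png",cv2.resize(a,None,fx=2,fy=2,interpolation=2))
X=np.array([.9953,-.0968,0]);S=np.array([615.1,-41.7,42])
print("exp tip px crop",(w2px(p,S+32*X+[0,0,26])-[130,150])*2)
```

```text
t27.30 [613.6 -41.7  68.2] yaw -0.096 tilt [-0.002  0.002] F [-0.4  0.6 -2.1] w 0.328
0 [0.6, -0.0, -0.0, -0.001, 0.001, 0.0, 0.6, -0.0, -0.0, -0.001, 0.001, 0.0]
p0.63 c(542.4,-168.5) size 46x13 yaw 0.151 col [55. 38. 17.]
p0.63 c(564.2,94.7) size 24x11 yaw -1.046 col [83.  71.  60.5]
p0.57 c(614.2,-41.4) size 93x30 yaw -0.096 col [156. 117.  53.]
p0.46 c(549.3,20.1) size 17x6 yaw -0.296 col [158.  116.5  51. ]
exp tip px crop [297.45409705  75.03572453]
```

View pics/w6c.png

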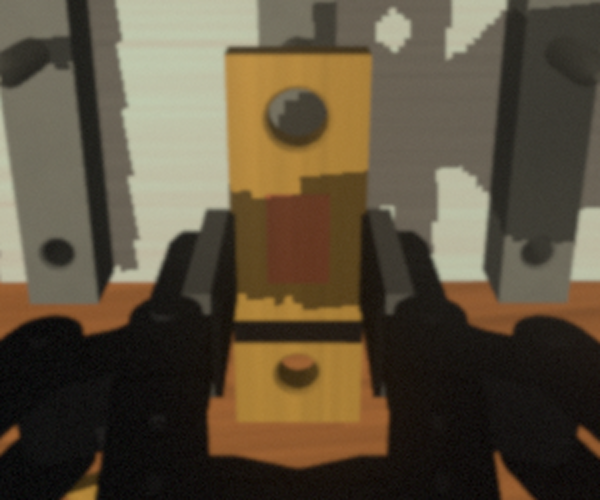

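The plate is centred on its rib (rib edges at crop columns 258–338, plate centre at 298). The post tip is hidden under the plate's far end, as predicted at (297,75). I'll move 1 mm forward and lower the plate.

>>> apply_moves(
  steps=[0.6, 0, 0, 0, 0, 0, 0.6, 0, 5, 0, 0, 0, 0, 0, 8, 0, 0, 0, 0, 0, 5, 0, 0, 0, 0, 0, 3, 0, 0, 0, 0, 0, 3, 0, 0, 0, 0, 0, 2, 0, 0, 0, 0, 0, 0, 0, 0, 0],
)

```text
clock: 28.4
eef_pos: [614.4, -41.7, 39.7]
tcp_rot: [0.999, -0.048, -0.002, -0.001]
wrist_force: [0.3, -0.0, -1.5]
width: 0.326
```

Run:
```python
from h import *
st();plan([(614.8,-41.8,34,-.097,6),(614.8,-41.8,34,-.097,2)])
```

```text
t28.40 [614.4 -41.7  39.7] yaw -0.096 tilt [-0.003  0.002] F [ 0.3 -0.  -1.5] w 0.326
0 [0.1, 0.0, 0.9, -0.0, 0.001, 0.0, 0.1, 0.0, 0.9, -0.0, 0.001, 0.0, 0.1, 0.0, 0.9, -0.0, 0.001, 0.0, 0.1, 0.0, 0.9, -0.0, 0.001, 0.0, 0.1, 0.0, 0.9, -0.0, 0.001, 0.0, 0.1, 0.0, 0.9, -0.0, 0.001, 0.0, -0.0, 0.0, 0.0, 0.0, -0.0, 0.0, -0.0, 0.0, 0.0, 0.0, -0.0, 0.0]
```

>>> apply_moves(
  steps=[0.2, 0, 3, 0, 0.001, 0, 0.2, 0, 3, 0, 0, 0, 0, 0, 3, 0, 0, 0, 0, 0, 2, 0, 0, 0, 0, 0, 2, 0, 0, 0, 0, 0, 2, 0, 0, 0, 0, 0, 0.5, 0, 0, 0, 0, 0, 0, 0, 0, 0],
)

```text
clock: 29.4
eef_pos: [615.1, -41.7, 23.4]
tcp_rot: [0.999, -0.048, -0.001, -0.001]
wrist_force: [0.2, -0.5, -1.4]
width: 0.326
```

>>> apply_moves(
  steps=[0, 0, 1, 0, 0, 0, 0, 0, 0, 0, 0, 0, 0, 0, 0, 0, 0, 0, 0, 0, 0, 0, 0, 0, 0, 0, 0, 0, 0, 0, 0, 0, 0, 0, 0, 0, 0, 0, 0, 0, 0, 0, 0, 0, 0, 0, 0, 0],
)

```text
clock: 30.4
eef_pos: [615.4, -41.7, 22.6]
tcp_rot: [0.999, -0.048, -0.0, -0.001]
wrist_force: [-0.2, 0.4, -1.9]
width: 0.326
```

>>> apply_moves(
  steps=[0, 0, 0, 0, 0, 0, 0, 0, 0, 0, 0, 0, 0, 0, 0, 0, 0, 0, 0, 0, -10, 0, 0, 0, 0, 0, -30, 0, 0, 0, 0, 0, -40, 0, 0, 0, 0, 0, -30, 0, 0, 0, 0, 0, 0, 0, 0, 0],
  gripper=46,
)

```text
clock: 31.4
eef_pos: [616.7, -42.2, 139.3]
tcp_rot: [0.999, -0.048, 0.001, -0.001]
wrist_force: [0.0, 0.5, 0.4]
width: 0.537
```

Run:
```python
from h import *
st();p=shot("wrist");save(p,"w7");plates(p,50)
plan([(438,-258,120,-0.264,8)])
```

```text
t31.40 [616.7 -42.2 139.3] yaw -0.097 tilt [0.003 0.002] F [0.  0.5 0.4] w 0.537
p0.85 c(508.9,155.5) size 38x17 yaw -0.991 col [93. 84. 67.]
p0.74 c(480.6,-230.0) size 73x32 yaw -0.264 col [79. 55. 23.]
p0.65 c(469.1,25.2) size 40x17 yaw 0.282 col [151.5  97.   48. ]
p0.65 c(615.6,-41.6) size 92x30 yaw -0.093 col [165. 123.  59.]
p0.53 c(388.9,-161.4) size 20x13 yaw 1.476 col [68. 58. 41.]
0 [-19.4, 29.0, 2.0, -0.0, 0.0, 0.021, -18.7, 29.4, 2.0, -0.0, 0.0, 0.021, -18.1, 29.8, 2.0, -0.0, 0.0, 0.021, -17.5, 30.2, 2.0, -0.0, 0.0, 0.021, -16.9, 30.5, 2.0, -0.0, 0.0, 0.021, -16.2, 30.9, 2.0, -0.0, 0.0, 0.021, -15.6, 31.2, 2.0, -0.0, 0.0, 0.021, -14.9, 31.5, 2.0, -0.0, 0.0, 0.021]
```

Plate B is seated at z=50, size 92x30, centre (615.6,-41.6). Now plate C.

>>> apply_moves(
  steps=[-19.4, 29, 2, 0, 0, 0.021, -18.7, 29.4, 2, 0, 0, 0.021, -18.1, 29.8, 2, 0, 0, 0.021, -17.5, 30.2, 2, 0, 0, 0.021, -16.9, 30.5, 2, 0, 0, 0.021, -16.2, 30.9, 2, 0, 0, 0.021, -15.6, 28, 2, 0, 0, 0.021, 0, 0, 0, 0, 0, 0],
)

```text
clock: 32.5
eef_pos: [446.5, -229.8, 110.4]
tcp_rot: [0.992, -0.123, -0.013, -0.002]
wrist_force: [0.5, 0.5, 0.2]
width: 0.536
```

Run:
```python
from h import *
st();p=shot("wrist");r=plates(p)
b=[x for x in r if x[6][0]>1.8*x[6][2] and x[6][1]>1.5*x[6][2] and abs(x[2]+260)<60 and x[3]>80]
x=b[0];plan([(x[1],x[2],40,x[5],4),(x[1],x[2],-10,x[5],3),(x[1],x[2],-10,x[5],1)])
```

```text
t32.50 [ 446.5 -229.8  110.4] yaw -0.246 tilt [-0.026  0.007] F [0.5 0.5 0.2] w 0.536
p0.96 c(438.3,-261.5) size 93x31 yaw -0.268 col [157. 108.  51.]
p0.71 c(303.6,-173.5) size 97x32 yaw -0.683 col [119. 107.  89.]
p0.61 c(402.5,34.1) size 55x40 yaw 0.301 col [140. 105.  45.]
p0.58 c(321.8,-324.7) size 58x36 yaw -1.231 col [113.  50. 103.]
0 [-0.2, 9.0, 17.7, -0.0, 0.006, 0.007, -0.2, 8.9, 17.7, -0.0, 0.006, 0.007, -0.3, 8.9, 17.7, -0.0, 0.006, 0.007, -0.3, 8.9, 17.7, -0.0, 0.006, 0.007, 0.0, 0.0, 16.7, 0.0, -0.0, 0.0, 0.0, 0.0, 16.7, 0.0, -0.0, 0.0, 0.0, 0.0, 16.7, 0.0, -0.0, 0.0, -0.0, 0.0, 0.0, 0.0, 0.0, 0.0]
```

>>> apply_moves(
  steps=[-0.2, 9, 17.7, 0, 0.006, 0.007, -0.2, 8.9, 17.7, 0, 0.006, 0.007, -0.3, 8.9, 17.7, 0, 0.006, 0.007, -0.3, 7, 17.7, 0, 0.006, 0.007, 0, 0, 15, 0, 0, 0, 0, 0, 12, 0, 0, 0, 0, 0, 6, 0, 0, 0, 0, 0, 0, 0, 0, 0],
)

```text
clock: 33.6
eef_pos: [446.7, -250.3, 1.3]
tcp_rot: [0.992, -0.126, 0.001, -0.003]
wrist_force: [1.0, -0.1, 0.5]
width: 0.534
```

Run:
```python
from h import *
st();p=shot("wrist");plates(p);plan([(438.2,-261,-10,-.267,4),(438.2,-261,-19.5,-.267,3),(438.2,-261,-19.5,-.267,1)])
```

```text
t33.60 [ 446.7 -250.3    1.3] yaw -0.252 tilt [0.002 0.006] F [ 1.  -0.1  0.5] w 0.534
p0.76 c(438.5,-262.1) size 94x31 yaw -0.268 col [142. 103.  47.]
p0.55 c(329.3,-312.9) size 45x21 yaw -1.236 col [54.5 26.  50. ]
0 [-1.5, 3.1, 3.0, -0.001, -0.0, 0.004, -1.5, 3.1, 3.0, -0.001, -0.0, 0.004, -1.5, 3.1, 3.0, -0.001, -0.0, 0.004, -1.5, 3.1, 3.0, -0.001, -0.0, 0.004, -0.0, 0.0, 3.2, -0.0, -0.0, 0.0, -0.0, 0.0, 3.2, -0.0, -0.0, 0.0, -0.0, 0.0, 3.2, -0.0, -0.0, 0.0, -0.0, 0.0, 0.0, -0.0, 0.0, 0.0]
```

>>> apply_moves(
  steps=[-1.5, 3.3, 0, 0, 0, 0.004, -1.5, 3.3, 0, 0, 0, 0.004, -1.5, 3.3, 0, 0, 0, 0.004, -1.5, 3.3, 0, 0, 0, 0.004, 0, 0, 3, 0, 0, 0, 0, 0, 3, 0, 0, 0, 0, 0, 3, 0, 0, 0, 0, 0, 0, 0, 0, 0],
)

```text
clock: 34.7
eef_pos: [437.9, -263.5, -6.6]
tcp_rot: [0.991, -0.135, 0.002, -0.002]
wrist_force: [0.6, 0.4, -0.5]
width: 0.536
```

Run:
```python
from h import *
st();plan([(438.4,-261.8,-10,-.267,3),(438.4,-261.8,-19.5,-.267,4),(438.2,-261.8,-19.5,-.267,1)])
```

```text
t34.70 [ 437.9 -263.5   -6.6] yaw -0.270 tilt [0.005 0.004] F [ 0.6  0.4 -0.5] w 0.536
0 [0.0, -0.6, 1.1, -0.002, -0.001, -0.001, 0.0, -0.6, 1.1, -0.002, -0.001, -0.001, 0.0, -0.6, 1.1, -0.002, -0.001, -0.001, 0.0, 0.0, 2.4, 0.0, 0.0, 0.0, 0.0, 0.0, 2.4, 0.0, 0.0, 0.0, 0.0, 0.0, 2.4, 0.0, 0.0, 0.0, 0.0, 0.0, 2.4, 0.0, 0.0, 0.0, -0.2, 0.1, -0.0, -0.0, 0.0, 0.0]
```

Down, close, lift.

>>> apply_moves(
  steps=[0, -0.6, 1.1, 0, 0, 0, 0, -0.6, 1.1, 0, 0, 0, 0, -0.6, 1.1, 0, 0, 0, 0, 0, 2.4, 0, 0, 0, 0, 0, 2.4, 0, 0, 0, 0, 0, 2.4, 0, 0, 0, 0, 0, 2.2, 0, 0, 0, 0, 0, 0, 0, 0, 0],
)

```text
clock: 35.7
eef_pos: [438.7, -261.3, -20.2]
tcp_rot: [0.991, -0.134, 0.002, -0.002]
wrist_force: [0.4, 0.6, -0.3]
width: 0.542
```

>>> apply_moves(
  steps=[0, 0, 0, 0, 0, 0, 0, 0, 0, 0, 0, 0, 0, 0, 0, 0, 0, 0, 0, 0, 0, 0, 0, 0, 0, 0, 0, 0, 0, 0, 0, 0, 0, 0, 0, 0, 0, 0, 0, 0, 0, 0, 0, 0, 0, 0, 0, 0],
  gripper=0,
)

```text
clock: 36.7
eef_pos: [438.8, -261.5, -19.8]
tcp_rot: [0.991, -0.135, 0.003, -0.002]
wrist_force: [-0.4, 0.5, 1.0]
width: 0.325
```

>>> apply_moves(
  steps=[0, 0, -5, 0, 0, 0, 0, 0, -15, 0, 0, 0, 0, 0, -25, 0, 0, 0, 0, 0, -35, 0, 0, 0, 0, 0, -35, 0, 0, 0, 0, 0, -15, 0, 0, 0, 0, 0, 0, 0, 0, 0, 0, 0, 0, 0, 0, 0],
)

```text
clock: 37.7
eef_pos: [436.0, -261.2, 115.4]
tcp_rot: [0.991, -0.135, 0.001, -0.003]
wrist_force: [-0.1, 0.2, -2.0]
width: 0.328
```

Run:
```python
from h import *
st();p=shot("wrist");z=readout.state()["eef_pos"][2];plates(p,z+27.7)
plan([(535,-110,105,-.097,8)])
```

```text
t37.70 [ 436.  -261.2  115.4] yaw -0.270 tilt [0.003 0.005] F [-0.1  0.2 -2. ] w 0.328
p0.95 c(415.7,-305.6) size 26x19 yaw -1.202 col [119.  54. 110.]
p0.78 c(403.6,-233.3) size 23x4 yaw -0.658 col [121.5 110.   93. ]
p0.61 c(435.9,-261.4) size 93x30 yaw -0.268 col [150. 111.  49.]
p0.50 c(448.1,-132.9) size 15x7 yaw -0.515 col [70. 51. 24.]
0 [6.9, -21.5, 1.4, -0.001, -0.0, -0.022, 7.3, -21.4, 1.4, -0.001, -0.0, -0.022, 7.8, -21.2, 1.4, -0.001, -0.0, -0.022, 8.3, -21.0, 1.3, -0.001, -0.0, -0.022, 8.7, -20.8, 1.3, -0.001, -0.0, -0.022, 9.2, -20.6, 1.3, -0.001, -0.0, -0.022, 9.6, -20.4, 1.3, -0.001, -0.0, -0.022, 10.1, -20.2, 1.3, -0.001, -0.0, -0.022]
```

>>> apply_moves(
  steps=[6.9, -21.5, 1.4, 0, 0, -0.022, 7.3, -21.4, 1.4, 0, 0, -0.022, 7.8, -21.2, 1.4, 0, 0, -0.022, 8.3, -21, 1.3, 0, 0, -0.022, 8.7, -20.8, 1.3, 0, 0, -0.022, 9.2, -20.6, 1.3, 0, 0, -0.022, 9.6, -20.4, 1.3, 0, 0, -0.022, 10.1, -17, 1.3, 0, 0, -0.022],
)

```text
clock: 38.8
eef_pos: [539.4, -100.5, 102.4]
tcp_rot: [0.999, -0.04, -0.0, -0.004]
wrist_force: [1.0, 0.4, -1.5]
width: 0.321
```

>>> apply_moves(
  steps=[0, 0, 0, 0, 0, 0, 0, 0, 0, 0, 0, 0, 0, 0, 0, 0, 0, 0, 0, 0, 0, 0, 0, 0, 0, 0, 0, 0, 0, 0, 0, 0, 0, 0, 0, 0, 0, 0, 0, 0, 0, 0, 0, 0, 0, 0, 0, 0],
)

```text
clock: 39.8
eef_pos: [538.8, -102.4, 102.4]
tcp_rot: [0.999, -0.042, -0.001, -0.003]
wrist_force: [0.7, -0.4, -1.4]
width: 0.33
```

Run:
```python
from h import *
st();p=shot("wrist");save(p,"w8");z=readout.state()["eef_pos"][2];plates(p,z+27.7);print();plates(p,50)
for d in viewer.landmark_of(p,"station0")[:4]:
    print(round(d["p"],2),np.round(d["point"]),px2w(p,d["point"],42).round(1))
plan([(607.8,-116.3,100,-.097,4),(607.8,-116.3,65,-.097,3),(607.8,-116.3,65,-.097,1)])
```

```text
t39.80 [ 538.8 -102.4  102.4] yaw -0.083 tilt [-0.002  0.006] F [ 0.7 -0.4 -1.4] w 0.330
p0.98 c(464.3,-228.2) size 21x19 yaw 0.335 col [45. 18. 42.]
p0.89 c(516.5,-29.2) size 45x19 yaw 0.283 col [158. 116.  50.]
p0.74 c(539.0,-102.3) size 94x31 yaw -0.080 col [147. 108.  48.]
p0.64 c(615.3,-67.5) size 58x20 yaw -0.092 col [176. 131.  58.]
p0.59 c(530.6,15.8) size 24x20 yaw 1.276 col [94. 88. 72.]
p0.58 c(463.1,-150.9) size 22x9 yaw 0.610 col [86.5 77.5 66. ]

p0.98 c(374.6,-298.0) size 34x30 yaw 0.335 col [45. 18. 42.]
p0.89 c(457.6,18.2) size 71x30 yaw 0.283 col [158. 116.  50.]
p0.74 c(493.4,-98.0) size 149x49 yaw -0.080 col [147. 108.  48.]
p0.64 c(614.6,-42.6) size 92x33 yaw -0.092 col [176. 131.  58.]
p0.59 c(480.0,89.7) size 39x31 yaw 1.276 col [94. 88. 72.]
p0.58 c(372.7,-175.2) size 34x15 yaw 0.610 col [86.5 77.5 66. ]
0.72 [292. 106.] [ 607.7 -116.    42. ]
0.6 [ 51. 106.] [620.5  34.9  42. ]
0 [17.5, 2.0, 0.5, -0.001, 0.001, 0.003, 17.5, 2.0, 0.5, -0.001, 0.001, 0.003, 17.5, 1.9, 0.6, -0.001, 0.001, 0.003, 17.5, 1.9, 0.6, -0.001, 0.001, 0.003, -0.0, -0.0, 11.7, -0.0, -0.0, -0.0, -0.0, -0.0, 11.7, -0.0, -0.0, -0.0, -0.0, -0.0, 11.7, -0.0, -0.0, -0.0, -0.0, -0.0, -0.0, -0.0, 0.0, -0.0]
```

>>> apply_moves(
  steps=[17.5, 2, 0.5, 0, 0.001, 0.003, 17.5, 2, 0.5, 0, 0.001, 0.003, 17.5, 1.9, 0.6, 0, 0.001, 0.003, 17.5, 1.9, 0.6, 0, 0.001, 0.003, 0, 0, 10, 0, 0, 0, 0, 0, 10, 0, 0, 0, 0, 0, 6, 0, 0, 0, 0, 0, 0, 0, 0, 0],
)

```text
clock: 41.0
eef_pos: [606.2, -115.3, 70.5]
tcp_rot: [0.999, -0.047, -0.002, -0.003]
wrist_force: [0.2, 1.0, -2.7]
width: 0.325
```

>>> apply_moves(
  steps=[0, 0, 0, 0, 0, 0, 0, 0, 0, 0, 0, 0, 0, 0, 0, 0, 0, 0, 0, 0, 0, 0, 0, 0, 0, 0, 0, 0, 0, 0, 0, 0, 0, 0, 0, 0, 0, 0, 0, 0, 0, 0, 0, 0, 0, 0, 0, 0],
)

```text
clock: 42.0
eef_pos: [606.7, -115.4, 71.7]
tcp_rot: [0.999, -0.047, -0.001, -0.003]
wrist_force: [-0.5, 0.2, -2.7]
width: 0.322
```

Run:
```python
from h import *
st();p=shot("wrist");save(p,"w9");z=readout.state()["eef_pos"][2];plates(p,z+27.7)
plan([(607.8,-116.2,z,-.096,2)])
```

```text
t42.00 [ 606.7 -115.4   71.7] yaw -0.095 tilt [-0.001  0.007] F [-0.5  0.2 -2.7] w 0.322
p0.93 c(552.7,28.7) size 26x12 yaw -0.997 col [39. 36. 31.]
p0.82 c(633.7,-64.5) size 68x24 yaw -0.098 col [176. 129.  57.]
p0.65 c(606.5,-115.1) size 94x30 yaw -0.095 col [151. 112.  51.]
0 [0.6, 0.4, -0.0, -0.003, 0.001, 0.001, 0.6, 0.4, -0.0, -0.003, 0.001, 0.001]
```

>>> apply_moves(
  steps=[0.7, 0.5, 0, -0.003, 0, 0, 0.7, 0.5, 5, -0.003, 0, 0, 0, 0, 8, 0, 0, 0, 0, 0, 5, 0, 0, 0, 0, 0, 3, 0, 0, 0, 0, 0, 3, 0, 0, 0, 0, 0, 3, 0, 0, 0, 0, 0, 0, 0, 0, 0],
)

```text
clock: 43.1
eef_pos: [607.7, -116.4, 42.2]
tcp_rot: [0.999, -0.047, -0.001, -0.0]
wrist_force: [0.6, -1.2, -2.6]
width: 0.328
```

>>> apply_moves(
  steps=[0, 0, 3, 0, 0, 0, 0, 0, 3, 0, 0, 0, 0, 0, 2, 0, 0, 0, 0, 0, 2, 0, 0, 0, 0, 0, 2, 0, 0, 0, 0, 0, 0, 0, 0, 0, 0, 0, 0, 0, 0, 0, 0, 0, 0, 0, 0, 0],
)

```text
clock: 44.1
eef_pos: [608.1, -116.5, 29.8]
tcp_rot: [0.999, -0.047, -0.001, -0.0]
wrist_force: [0.4, 0.2, -2.4]
width: 0.324
```

Run:
```python
from h import *
st()
```

```text
t44.10 [ 608.1 -116.5   29.8] yaw -0.095 tilt [-0.002  0.   ] F [ 0.4  0.2 -2.4] w 0.324
```

>>> apply_moves(
  steps=[0, 0, 3, 0, 0, 0, 0, 0, 2, 0, 0, 0, 0, 0, 1.5, 0, 0, 0, 0, 0, 1, 0, 0, 0, 0, 0, 0, 0, 0, 0, 0, 0, 0, 0, 0, 0, 0, 0, 0, 0, 0, 0, 0, 0, 0, 0, 0, 0],
)

```text
clock: 45.1
eef_pos: [608.1, -116.5, 22.3]
tcp_rot: [0.999, -0.047, -0.001, -0.0]
wrist_force: [-0.7, 0.9, -0.0]
width: 0.324
```

>>> apply_moves(
  steps=[0, 0, 0, 0, 0, 0, 0, 0, 0, 0, 0, 0, 0, 0, 0, 0, 0, 0, 0, 0, -10, 0, 0, 0, 0, 0, -30, 0, 0, 0, 0, 0, -40, 0, 0, 0, 0, 0, -30, 0, 0, 0, 0, 0, 0, 0, 0, 0],
  gripper=46,
)

```text
clock: 46.1
eef_pos: [610.0, -117.1, 139.1]
tcp_rot: [0.999, -0.047, 0.002, 0.0]
wrist_force: [0.5, -1.4, 0.3]
width: 0.538
```

Run:
```python
from h import *
st();p=shot("wrist");plates(p,50);print();plates(p,8)
plan([(422,41,115,0.295,8)])
```

```text
t46.10 [ 610.  -117.1  139.1] yaw -0.095 tilt [ 0.003 -0.   ] F [ 0.5 -1.4  0.3] w 0.538
p0.94 c(492.2,110.4) size 67x32 yaw 1.295 col [105.  94.  70.]
p0.81 c(615.3,-42.3) size 92x32 yaw -0.095 col [173. 127.  58.]
p0.64 c(434.1,17.7) size 34x15 yaw -0.247 col [143. 106.  46.]
p0.57 c(607.9,-116.3) size 93x30 yaw -0.086 col [167. 125.  60.]

p0.94 c(459.9,149.3) size 78x38 yaw 1.295 col [105.  94.  70.]
p0.81 c(603.4,-28.7) size 107x38 yaw -0.095 col [173. 127.  58.]
p0.64 c(392.2,41.2) size 40x18 yaw -0.247 col [143. 106.  46.]
p0.57 c(594.7,-115.0) size 108x35 yaw -0.086 col [167. 125.  60.]
0 [-24.9, -17.4, 2.6, -0.0, 0.001, -0.049, -24.0, -18.6, 2.6, -0.0, 0.001, -0.049, -23.1, -19.7, 2.6, -0.0, 0.001, -0.049, -22.1, -20.8, 2.6, -0.0, 0.001, -0.049, -21.0, -21.9, 2.5, -0.0, 0.001, -0.049, -20.0, -22.9, 2.5, -0.0, 0.001, -0.049, -18.8, -23.8, 2.5, -0.0, 0.001, -0.049, -17.6, -24.7, 2.5, -0.0, 0.001, -0.049]
```

>>> apply_moves(
  steps=[-24.9, -17.4, 2.6, 0, 0, -0.049, -24, -18.6, 2.6, 0, 0, -0.049, -23.1, -19.7, 2.6, 0, 0, -0.049, -22.1, -20.8, 2.6, 0, 0, -0.049, -21, -21.9, 2.5, 0, 0, -0.049, -20, -22.9, 2.5, 0, 0, -0.049, -18.8, -23.8, 2.5, 0, 0, -0.049, -17.6, -24.7, 2.5, 0, 0, -0.049],
)

```text
clock: 47.25
eef_pos: [406.9, 42.7, 104.7]
tcp_rot: [0.988, 0.153, -0.013, -0.001]
wrist_force: [0.1, -0.4, -0.0]
width: 0.541
```

>>> apply_moves(
  steps=[0, 0, 0, 0, 0, 0, 0, 0, 0, 0, 0, 0, 0, 0, 0, 0, 0, 0, 0, 0, 0, 0, 0, 0, 0, 0, 0, 0, 0, 0, 0, 0, 0, 0, 0, 0, 0, 0, 0, 0, 0, 0, 0, 0, 0, 0, 0, 0],
)

```text
clock: 48.25
eef_pos: [405.3, 41.6, 102.4]
tcp_rot: [0.988, 0.152, -0.016, -0.001]
wrist_force: [0.7, -0.2, -0.3]
width: 0.541
```

Run:
```python
from h import *
st();p=shot("wrist");save(p,"w10");r=plates(p)
b=[x for x in r if x[6][0]>1.8*x[6][2] and x[3]>80 and x[3]<98 and x[1]<520]
x=b[0];plan([(x[1],x[2],40,x[5],4),(x[1],x[2],0,x[5],3),(x[1],x[2],0,x[5],1)])
```

```text
t48.25 [405.3  41.6 102.4] yaw 0.306 tilt [-0.032 -0.003] F [ 0.7 -0.2 -0.3] w 0.541
p0.86 c(300.5,-264.9) size 42x17 yaw 0.574 col [48. 19. 43.]
p0.71 c(458.3,155.7) size 94x33 yaw 1.297 col [123. 114.  99.]
p0.61 c(419.1,43.8) size 93x31 yaw 0.294 col [177. 130.  58.]
p0.57 c(314.7,-177.7) size 63x39 yaw -0.692 col [56. 51. 44.]
0 [3.9, 0.6, 15.5, -0.002, 0.008, 0.003, 3.8, 0.6, 15.5, -0.002, 0.008, 0.003, 3.7, 0.6, 15.5, -0.002, 0.008, 0.003, 3.6, 0.5, 15.6, -0.002, 0.008, 0.003, -0.0, -0.0, 13.3, -0.0, 0.0, -0.0, -0.0, -0.0, 13.3, -0.0, 0.0, -0.0, -0.0, -0.0, 13.3, -0.0, 0.0, -0.0, -0.0, -0.0, 0.0, 0.0, -0.0, -0.0]
```

>>> apply_moves(
  steps=[3.9, 0.6, 15.5, -0.002, 0.008, 0.003, 3.8, 0.6, 15.5, -0.002, 0.008, 0.003, 3.7, 0.6, 15.5, -0.002, 0.008, 0.003, 3.6, 0.5, 15.6, -0.002, 0.008, -0.003, 0, 0, 13.3, 0, 0, 0, 0, 0, 13, 0, 0, 0, 0, 0, 6, 0, 0, 0, 0, 0, 0, 0, 0, 0],
)

```text
clock: 49.35
eef_pos: [421.0, 44.3, 5.1]
tcp_rot: [0.989, 0.15, 0.002, 0.001]
wrist_force: [0.5, -0.6, 0.1]
width: 0.537
```

Run:
```python
from h import *
st();p=shot("wrist");r=plates(p)
plan([(419.1,43.4,-10,.294,5),(419.1,43.4,-10,.294,3)])
```

```text
t49.35 [421.   44.3   5.1] yaw 0.300 tilt [ 0.005 -0.001] F [ 0.5 -0.6  0.1] w 0.537
p0.67 c(457.4,151.2) size 85x33 yaw 1.296 col [126. 117. 101.]
p0.60 c(419.7,43.7) size 94x30 yaw 0.294 col [178. 124.  57.]
0 [-0.5, 0.0, 3.1, 0.0, -0.001, 0.001, -0.5, 0.0, 3.1, 0.0, -0.001, 0.001, -0.5, 0.0, 3.1, 0.0, -0.001, 0.001, -0.5, 0.0, 3.1, 0.0, -0.001, 0.001, -0.5, 0.0, 3.1, 0.0, -0.001, 0.001, -0.0, -0.0, 0.0, 0.0, 0.0, 0.0, -0.0, -0.0, 0.0, 0.0, 0.0, 0.0, -0.0, -0.0, 0.0, 0.0, 0.0, 0.0]
```

>>> apply_moves(
  steps=[-0.4, 0, 4, 0, 0, 0.001, -0.4, 0, 4, 0, 0, 0.001, -0.4, 0, 4, 0, 0, 0.001, -0.4, 0, 4, 0, 0, 0.001, 0, 0, 3, 0, 0, 0, 0, 0, 2, 0, 0, 0, 0, 0, 1.5, 0, 0, 0, 0, 0, 0, 0, 0, 0],
)

```text
clock: 50.45
eef_pos: [420.9, 44.0, -17.7]
tcp_rot: [0.989, 0.147, 0.004, 0.001]
wrist_force: [0.7, -1.5, 0.2]
width: 0.538
```

```bash
python3 -c "
from h import *
st()"
```

```text
t50.45 [420.9  44.  -17.7] yaw 0.296 tilt [ 0.008 -0.   ] F [ 0.7 -1.5  0.2] w 0.538
```

>>> apply_moves(
  steps=[-0.7, 0, 1, 0, -0.004, 0, -0.7, 0, 1, 0, -0.003, 0, 0, 0, 0, 0, 0, 0, 0, 0, 0, 0, 0, 0, 0, 0, 0, 0, 0, 0, 0, 0, 0, 0, 0, 0, 0, 0, 0, 0, 0, 0, 0, 0, 0, 0, 0, 0],
)

```text
clock: 51.45
eef_pos: [419.8, 43.6, -19.6]
tcp_rot: [0.989, 0.147, 0.0, 0.001]
wrist_force: [0.3, -0.5, 0.1]
width: 0.541
```

>>> apply_moves(
  steps=[0, 0, 0, 0, 0, 0, 0, 0, 0, 0, 0, 0, 0, 0, 0, 0, 0, 0, 0, 0, 0, 0, 0, 0, 0, 0, 0, 0, 0, 0, 0, 0, 0, 0, 0, 0, 0, 0, 0, 0, 0, 0, 0, 0, 0, 0, 0, 0],
  gripper=0,
)

```text
clock: 52.45
eef_pos: [419.8, 43.6, -19.2]
tcp_rot: [0.989, 0.147, 0.0, 0.001]
wrist_force: [-0.9, 0.0, 1.9]
width: 0.326
```

>>> apply_moves(
  steps=[0, 0, -5, 0, 0, 0, 0, 0, -15, 0, 0, 0, 0, 0, -25, 0, 0, 0, 0, 0, -35, 0, 0, 0, 0, 0, -35, 0, 0, 0, 0, 0, -10, 0, 0, 0, 0, 0, 0, 0, 0, 0, 0, 0, 0, 0, 0, 0],
)

```text
clock: 53.45
eef_pos: [416.0, 43.1, 106.7]
tcp_rot: [0.989, 0.147, -0.003, 0.001]
wrist_force: [0.2, 0.0, -1.3]
width: 0.325
```

Run:
```python
from h import *
st();p=shot("wrist");z=readout.state()["eef_pos"][2];plates(p,z+27.7)
plan([(545,39,105,-.097,8)])
```

```text
t53.45 [416.   43.1 106.7] yaw 0.296 tilt [-0.006 -0.004] F [ 0.2  0.  -1.3] w 0.325
p0.82 c(397.1,-57.2) size 40x20 yaw -0.703 col [59. 54. 46.]
p0.74 c(474.1,113.0) size 48x17 yaw 1.293 col [128. 119. 103.]
p0.72 c(416.5,44.0) size 94x31 yaw 0.296 col [176. 126.  57.]
p0.59 c(393.2,-106.2) size 20x10 yaw 0.547 col [53. 22. 53.]
p0.58 c(538.5,2.5) size 22x7 yaw -1.275 col [174. 131.  59.]
0 [15.3, 5.2, 0.1, 0.0, 0.001, 0.049, 15.5, 4.4, 0.1, 0.0, 0.001, 0.049, 15.7, 3.7, 0.1, 0.0, 0.001, 0.049, 15.9, 2.9, 0.1, 0.0, 0.001, 0.049, 16.0, 2.1, 0.1, 0.0, 0.001, 0.049, 16.1, 1.3, 0.2, 0.0, 0.001, 0.049, 16.1, 0.5, 0.2, 0.0, 0.001, 0.049, 16.1, -0.3, 0.2, 0.0, 0.001, 0.049]
```

>>> apply_moves(
  steps=[15.3, 5.2, 0, 0, 0.001, 0.049, 15.5, 4.4, 0, 0, 0.001, 0.049, 15.7, 3.7, 0, 0, 0.001, 0.049, 15.9, 2.9, 0, 0, 0.001, 0.049, 16, 2.1, 0, 0, 0.001, 0.049, 16.1, 1.3, 0, 0, 0.001, 0.049, 16.1, 0.5, 0, 0, 0.001, 0.049, 12, 0, 0, 0, 0.001, 0.049],
)

```text
clock: 54.55
eef_pos: [550.3, 36.6, 100.0]
tcp_rot: [0.998, -0.061, -0.001, 0.003]
wrist_force: [0.3, 0.1, -1.8]
width: 0.325
```

>>> apply_moves(
  steps=[0, 0, 0, 0, 0, 0, 0, 0, 0, 0, 0, 0, 0, 0, 0, 0, 0, 0, 0, 0, 0, 0, 0, 0, 0, 0, 0, 0, 0, 0, 0, 0, 0, 0, 0, 0, 0, 0, 0, 0, 0, 0, 0, 0, 0, 0, 0, 0],
)

```text
clock: 55.55
eef_pos: [550.3, 36.4, 98.6]
tcp_rot: [0.998, -0.061, -0.002, 0.003]
wrist_force: [0.6, 0.3, -1.6]
width: 0.322
```

Run:
```python
from h import *
st();p=shot("wrist");save(p,"w11");z=readout.state()["eef_pos"][2];plates(p,z+27.7);print();plates(p,50)
for d in viewer.landmark_of(p,"station0")[:4]:
    print(round(d["p"],2),np.round(d["point"]),px2w(p,d["point"],42).round(1))
plan([(622,33,100,-.096,4),(622,33,65,-.096,3),(622,33,65,-.096,1)])
```

```text
t55.55 [550.3  36.4  98.6] yaw -0.122 tilt [-0.004 -0.007] F [ 0.6  0.3 -1.6] w 0.322
p0.88 c(619.6,-15.8) size 59x20 yaw -0.096 col [175. 130.  63.]
p0.87 c(614.9,-62.6) size 59x22 yaw -0.102 col [163. 104.  53.]
p0.86 c(470.0,-89.0) size 21x13 yaw 0.872 col [102.  95.  83.]
p0.83 c(550.8,36.7) size 94x30 yaw -0.121 col [157. 116.  52.]
p0.80 c(539.6,98.8) size 44x19 yaw 1.314 col [108.5 100.   84. ]

p0.88 c(614.8,-40.4) size 92x32 yaw -0.096 col [175. 130.  63.]
p0.87 c(607.5,-113.5) size 92x35 yaw -0.102 col [163. 104.  53.]
p0.86 c(381.2,-154.8) size 33x20 yaw 0.872 col [102.  95.  83.]
p0.83 c(507.5,41.5) size 147x48 yaw -0.121 col [157. 116.  52.]
p0.80 c(489.9,138.6) size 69x30 yaw 1.314 col [108.5 100.   84. ]
0.64 [265. 107.] [620.2  35.7  42. ]
0 [17.9, -1.4, -0.4, 0.002, 0.001, -0.007, 17.9, -1.2, -0.4, 0.002, 0.001, -0.007, 17.9, -1.1, -0.4, 0.002, 0.001, -0.007, 17.9, -1.0, -0.4, 0.002, 0.001, -0.007, -0.0, 0.0, 11.7, -0.0, -0.0, -0.0, -0.0, 0.0, 11.7, -0.0, -0.0, -0.0, -0.0, 0.0, 11.7, -0.0, -0.0, -0.0, -0.0, 0.0, 0.0, 0.0, 0.0, 0.0]
```

>>> apply_moves(
  steps=[17.9, -1.4, 0, 0.002, 0.001, -0.006, 17.9, -1.2, 0, 0.002, 0.001, -0.006, 17.9, -1.1, 0, 0.002, 0.001, -0.006, 17.9, -1, 0, 0.002, 0.001, -0.006, 0, 0, 10, 0, 0, 0, 0, 0, 10, 0, 0, 0, 0, 0, 5, 0, 0, 0, 0, 0, 0, 0, 0, 0],
)

```text
clock: 56.75
eef_pos: [620.2, 33.2, 69.9]
tcp_rot: [0.999, -0.048, -0.002, -0.0]
wrist_force: [0.6, -0.7, -1.2]
width: 0.323
```

>>> apply_moves(
  steps=[0, 0, 0, 0, 0, 0, 0, 0, 0, 0, 0, 0, 0, 0, 0, 0, 0, 0, 0, 0, 0, 0, 0, 0, 0, 0, 0, 0, 0, 0, 0, 0, 0, 0, 0, 0, 0, 0, 0, 0, 0, 0, 0, 0, 0, 0, 0, 0],
)

```text
clock: 57.75
eef_pos: [620.6, 33.4, 71.1]
tcp_rot: [0.999, -0.048, -0.001, -0.001]
wrist_force: [-0.6, -0.7, -1.3]
width: 0.322
```

Run:
```python
from h import *
st();p=shot("wrist");save(p,"w12");z=readout.state()["eef_pos"][2];plates(p,z+27.7)
plan([(622.3,33.1,z,-.096,2)])
a=p["color"][150:400,130:430,::-1];cv2.imwrite("pics/w12c.png",cv2.resize(a,None,fx=2,fy=2,interpolation=2))
```

```text
t57.75 [620.6  33.4  71.1] yaw -0.097 tilt [-0.003  0.001] F [-0.6 -0.7 -1.3] w 0.322
p0.84 c(621.4,33.6) size 94x30 yaw -0.097 col [170. 126.  57.]
p0.70 c(637.5,-22.8) size 69x24 yaw -0.094 col [99. 74. 38.]
0 [0.8, 0.1, 0.0, -0.0, 0.001, -0.0, 0.8, 0.1, 0.0, -0.0, 0.001, -0.0]
```

View pics/w12c.png

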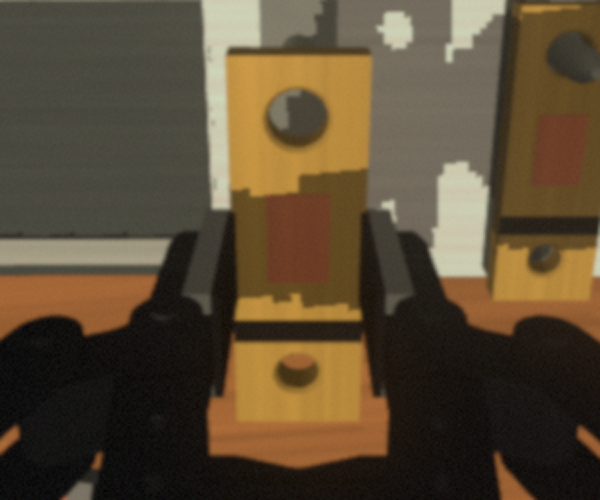

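The rib (edges 260–338) is centred under the plate (299), and the neighbouring plate is seated with its post through the eye at (575,57). Lower it.

>>> apply_moves(
  steps=[0.7, 0.1, 0, 0, 0, 0, 0.7, 0.1, 5, 0, 0, 0, 0, 0, 8, 0, 0, 0, 0, 0, 5, 0, 0, 0, 0, 0, 3, 0, 0, 0, 0, 0, 3, 0, 0, 0, 0, 0, 3, 0, 0, 0, 0, 0, 0, 0, 0, 0],
)

```text
clock: 58.85
eef_pos: [621.6, 33.1, 41.5]
tcp_rot: [0.999, -0.048, -0.002, -0.0]
wrist_force: [-0.6, -0.1, -2.0]
width: 0.323
```

>>> apply_moves(
  steps=[0, 0, 3, 0, 0, 0, 0, 0, 3, 0, 0, 0, 0, 0, 2, 0, 0, 0, 0, 0, 2, 0, 0, 0, 0, 0, 2, 0, 0, 0, 0, 0, 0, 0, 0, 0, 0, 0, 0, 0, 0, 0, 0, 0, 0, 0, 0, 0],
)

```text
clock: 59.85
eef_pos: [622.0, 33.1, 29.1]
tcp_rot: [0.999, -0.048, -0.001, -0.001]
wrist_force: [-0.3, 0.2, -0.1]
width: 0.32
```

```bash
python3 -c "
from h import *
st()"
```

```text
t59.85 [622.   33.1  29.1] yaw -0.097 tilt [-0.003  0.001] F [-0.3  0.2 -0.1] w 0.320
```

>>> apply_moves(
  steps=[0, 0, 2.5, 0, 0, 0, 0, 0, 2, 0, 0, 0, 0, 0, 1, 0, 0, 0, 0, 0, 1, 0, 0, 0, 0, 0, 0, 0, 0, 0, 0, 0, 0, 0, 0, 0, 0, 0, 0, 0, 0, 0, 0, 0, 0, 0, 0, 0],
)

```text
clock: 60.85
eef_pos: [622.2, 33.1, 23.0]
tcp_rot: [0.999, -0.048, -0.001, -0.001]
wrist_force: [0.8, -0.6, -0.2]
width: 0.328
```

>>> apply_moves(
  steps=[0, 0, 0, 0, 0, 0, 0, 0, 0, 0, 0, 0, 0, 0, 0, 0, 0, 0, 0, 0, -10, 0, 0, 0, 0, 0, -30, 0, 0, 0, 0, 0, -40, 0, 0, 0, 0, 0, -30, 0, 0, 0, 0, 0, 0, 0, 0, 0],
  gripper=46,
)

```text
clock: 61.85
eef_pos: [623.8, 32.9, 139.2]
tcp_rot: [0.999, -0.049, 0.001, -0.001]
wrist_force: [0.7, -0.2, 0.1]
width: 0.54
```

Run:
```python
from h import *
st();p=shot("wrist");save(p,"w13");plates(p,50)
for d in viewer.landmark_of(p,"plate0_hole")[:6]: print(round(d["p"],2),np.round(d["point"],1),px2w(p,d["point"],46).round(1))
plan([(470,310,140,-.097,8)])
```

```text
t61.85 [623.8  32.9 139.2] yaw -0.097 tilt [0.001 0.002] F [ 0.7 -0.2  0.1] w 0.540
p0.97 c(621.6,33.1) size 94x31 yaw -0.097 col [180. 134.  64.]
p0.73 c(608.3,-113.8) size 92x35 yaw -0.097 col [92. 68. 33.]
p0.59 c(615.4,-40.4) size 92x33 yaw -0.102 col [103.  76.  43.]
p0.52 c(485.6,101.8) size 31x8 yaw -0.282 col [106.  96.  82.]
0.81 [281.3 239.1] [588.9  34.5  46. ]
0 [-22.1, -32.7, -0.5, -0.0, 0.001, 0.0, -22.1, -32.7, -0.5, -0.0, 0.001, 0.0, -22.1, -32.7, -0.5, -0.0, 0.001, 0.0, -22.1, -32.7, -0.5, -0.0, 0.001, 0.0, -22.1, -32.7, -0.6, -0.0, 0.001, 0.0, -22.1, -32.7, -0.6, -0.0, 0.001, 0.0, -22.1, -32.7, -0.6, -0.0, 0.001, 0.0, -22.1, -32.7, -0.6, -0.0, 0.001, 0.0]
```

>>> apply_moves(
  steps=[-22, -32.7, -0.5, 0, 0, 0, -22, -32.7, -0.5, 0, 0, 0, -22, -32.7, -0.5, 0, 0, 0, -22, -32.7, -0.5, 0, 0, 0, -22, -32.7, -0.5, 0, 0, 0, -22, -32.7, -0.5, 0, 0, 0, -20, -30, -0.5, 0, 0, 0, 0, 0, 0, 0, 0, 0],
)

```text
clock: 63.0
eef_pos: [479.3, 276.2, 126.3]
tcp_rot: [0.999, -0.049, -0.014, 0.005]
wrist_force: [0.5, -0.4, -0.0]
width: 0.537
```

>>> apply_moves(
  steps=[0, 0, 0, 0, 0, 0, 0, 0, 0, 0, 0, 0, 0, 0, 0, 0, 0, 0, 0, 0, 0, 0, 0, 0, 0, 0, 0, 0, 0, 0, 0, 0, 0, 0, 0, 0, 0, 0, 0, 0, 0, 0, 0, 0, 0, 0, 0, 0],
)

```text
clock: 64.0
eef_pos: [480.6, 271.0, 124.4]
tcp_rot: [0.998, -0.052, -0.015, 0.007]
wrist_force: [0.2, 0.7, 0.6]
width: 0.543
```

```bash
cat >> h.py <<'E'
def tops(p,z=66.):
    """blue pin-top discs: silhouettes of pins -> blue mask; fit by projecting cylinder model"""
    hsv=cv2.cvtColor(p["color"],cv2.COLOR_RGB2HSV)
    m=((hsv[...,0]>100)&(hsv[...,0]<130)&(hsv[...,1]>130)&(hsv[...,2]>60)).astype(np.uint8)
    n,l,s,c=cv2.connectedComponentsWithStats(m);out=[]
    for i in range(1,n):
        if s[i,4]<150: continue
        cnt=(l==i)
        # fit: silhouette of cylinder r=8 from z-28 to z
        x0=px2w(p,c[i],z-14)[:2]
        from scipy.optimize import minimize
        ph=np.linspace(0,2*np.pi,24)
        def cost(x):
            pts=[w2px(p,[x[0]+8*np.cos(a),x[1]+8*np.sin(a),zz]) for zz in (z,z-28) for a in ph]
            h=cv2.convexHull(np.float32(pts)*16).astype(np.int32);im=np.zeros(m.shape,np.uint8)
            cv2.fillConvexPoly(im,h,1,shift=4);im=cv2.GaussianBlur(im.astype(np.float32),(5,5),0);
            return ((im-cv2.GaussianBlur(cnt.astype(np.float32),(5,5),0))**2).sum()
        r=minimize(cost,x0,method="Nelder-Mead",options=dict(initial_simplex=[x0,x0+[3,0],x0+[0,3]],xatol=.1,fatol=.5))
        out.append(r.x);print("pin px",c[i].round(1),s[i,4],"xy",r.x.round(1),"res",round(r.fun/s[i,4],3))
    return out
E
python3 - <<'E'
from h import *
st();p=shot("wrist");save(p,"w14");tops(p)
for q,z in (("pin0",34),("rack",0)):
  for d in viewer.landmark_of(p,q)[:4]: print(q,round(d["p"],2),np.round(d["point"],1),px2w(p,d["point"],z).round(1))
E
```

```text
t64.00 [480.6 271.  124.4] yaw -0.105 tilt [-0.031 -0.013] F [0.2 0.7 0.6] w 0.543
pin px [195.5  97.4] 478 xy [558.4 313.4] res 0.441
pin px [206.6 183. ] 380 xy [504.5 316.2] res 0.686
pin px [214.7 252.9] 174 xy [449.4 319.3] res 2.764
pin0 0.92 [218.6 236.7] [451.3 321.2  34. ]
pin0 0.9 [201.7  97.4] [558.  315.5  34. ]
pin0 0.76 [214.6 172. ] [504.3 315.5  34. ]
rack 0.73 [223.7 165.4] [501.2 313.7   0. ]
```

View pics/w14.png

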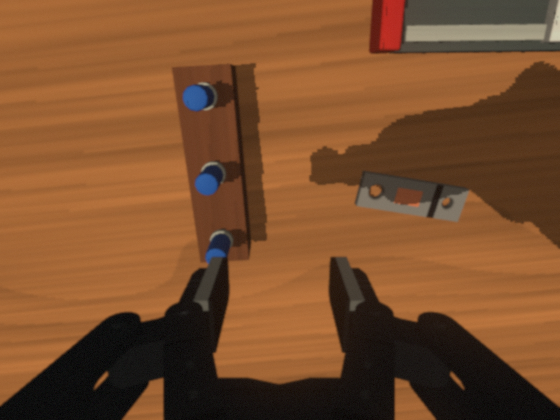

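The pins stand at (198,97), (208,180) and (217,245). The fitted positions are (558,314), (504,316) and (450,320), spaced about 54 mm, which agrees with the rack. I'll take the far pin first.

Run:
```python
from h import *
plan([(558.3,314.3,90,-.097,6),(558.3,314.3,90,-.097,2)])
```

```text
0 [12.3, -8.6, 5.2, 0.003, 0.005, -0.001, 12.3, -8.6, 5.3, 0.003, 0.005, -0.001, 12.3, -8.6, 5.4, 0.003, 0.005, -0.001, 12.2, -8.5, 5.5, 0.003, 0.005, -0.001, 12.2, -8.5, 5.6, 0.003, 0.005, -0.001, 12.2, -8.5, 5.6, 0.003, 0.005, -0.001, -0.0, 0.0, 0.0, -0.0, -0.0, -0.0, -0.0, 0.0, 0.0, -0.0, -0.0, -0.0]
```

>>> apply_moves(
  steps=[12.3, -8.6, 5.2, 0.003, 0.005, -0.001, 12.3, -8.6, 5.3, 0.003, 0.005, -0.001, 12.3, -8.6, 5.4, 0.003, 0.005, -0.001, 12.2, -8.5, 5, 0.003, 0.005, -0.001, 12.2, -8.5, 5, 0.003, 0.005, -0.001, 12.2, -8.5, 4, 0.003, 0.005, -0.001, 0, 0, 0, 0, 0, 0, 0, 0, 0, 0, 0, 0],
)

```text
clock: 65.15
eef_pos: [564.6, 318.0, 89.5]
tcp_rot: [0.999, -0.049, 0.001, -0.001]
wrist_force: [-0.7, -0.0, 0.9]
width: 0.54
```

Run:
```python
from h import *
st();p=shot("wrist");save(p,"w15");tops(p)
for d in viewer.landmark_of(p,"pin0")[:4]: print(round(d["p"],2),np.round(d["point"],1),px2w(p,d["point"],34).round(1))
plan([(558.3,314.3,60,-.097,4),(558.3,314.3,26,-.097,3),(558.3,314.3,26,-.097,1)])
```

```text
t65.15 [564.6 318.   89.5] yaw -0.098 tilt [0.003 0.003] F [-0.7 -0.   0.9] w 0.540
pin px [287.8 239.4] 337 xy [558.4 313.2] res 1.44
pin px [290.4 317.1] 360 xy [494.8 317.1] res 1.491
pin px [288.7 374.4] 151 xy [447.5 320.4] res 4.835
0.98 [284.3 222.5] [558.2 315.   34. ]
0.96 [292.1 293.6] [502.4 314.5  34. ]
0.87 [288.2 352.2] [450.7 322.   34. ]
0 [-1.5, 1.1, 7.4, -0.001, -0.001, -0.0, -1.5, 1.1, 7.4, -0.001, -0.001, -0.0, -1.5, 1.1, 7.4, -0.001, -0.001, -0.0, -1.5, 1.1, 7.4, -0.001, -0.001, -0.0, -0.0, -0.0, 11.3, -0.0, 0.0, 0.0, -0.0, -0.0, 11.3, -0.0, 0.0, 0.0, -0.0, -0.0, 11.3, -0.0, 0.0, 0.0, -0.0, -0.0, -0.0, -0.0, 0.0, 0.0]
```

>>> apply_moves(
  steps=[-1.5, 1, 4, 0, 0, 0, -1.5, 1, 4, 0, 0, 0, -1.5, 1, 4, 0, 0, 0, -1.5, 0.8, 2, 0, 0, 0, 0, 0, 0, 0, 0, 0, 0, 0, 0, 0, 0, 0, 0, 0, 0, 0, 0, 0, 0, 0, 0, 0, 0, 0],
)

```text
clock: 66.25
eef_pos: [557.2, 314.3, 75.4]
tcp_rot: [0.999, -0.049, 0.002, -0.002]
wrist_force: [-0.5, -0.6, -0.0]
width: 0.538
```

Run:
```python
from h import *
st();plan([(558.3,314.3,26,-.097,6),(558.3,314.3,26,-.097,2)])
```

```text
t66.25 [557.2 314.3  75.4] yaw -0.098 tilt [0.003 0.003] F [-0.5 -0.6 -0. ] w 0.538
0 [0.2, 0.0, 8.2, -0.001, -0.001, -0.0, 0.2, -0.0, 8.2, -0.001, -0.001, -0.0, 0.2, -0.0, 8.2, -0.001, -0.001, -0.0, 0.2, -0.0, 8.2, -0.001, -0.001, -0.0, 0.2, -0.0, 8.2, -0.001, -0.001, -0.0, 0.2, -0.0, 8.2, -0.001, -0.001, -0.0, 0.0, 0.0, 0.0, 0.0, -0.0, 0.0, 0.0, 0.0, 0.0, 0.0, -0.0, 0.0]
```

>>> apply_moves(
  steps=[0.2, 0, 8, -0.001, -0.001, 0, 0.2, 0, 8, -0.001, -0.001, 0, 0.2, 0, 8, -0.001, -0.001, 0, 0.2, 0, 8, 0, 0, 0, 0.1, 0, 8, 0, 0, 0, 0, 0, 4, 0, 0, 0, 0, 0, 2, 0, 0, 0, 0, 0, 0, 0, 0, 0],
)

```text
clock: 67.25
eef_pos: [557.8, 313.9, 25.2]
tcp_rot: [0.999, -0.049, -0.001, 0.0]
wrist_force: [0.5, 0.1, 0.6]
width: 0.535
```

>>> apply_moves(
  steps=[0, 0, 0, 0, 0, 0, 0, 0, 0, 0, 0, 0, 0, 0, 0, 0, 0, 0, 0, 0, 0, 0, 0, 0, 0, 0, 0, 0, 0, 0, 0, 0, 0, 0, 0, 0, 0, 0, 0, 0, 0, 0, 0, 0, 0, 0, 0, 0],
  gripper=0,
)

```text
clock: 68.25
eef_pos: [558.2, 314.2, 26.1]
tcp_rot: [0.999, -0.049, -0.0, -0.0]
wrist_force: [0.3, 0.1, -0.7]
width: 0.158
```

>>> apply_moves(
  steps=[0, 0, -5, 0, 0, 0, 0, 0, -10, 0, 0, 0, 0, 0, -20, 0, 0, 0, 0, 0, -25, 0, 0, 0, 0, 0, -25, 0, 0, 0, 0, 0, -10, 0, 0, 0, 0, 0, 0, 0, 0, 0, 0, 0, 0, 0, 0, 0],
)

```text
clock: 69.25
eef_pos: [558.3, 314.2, 126.4]
tcp_rot: [0.999, -0.049, 0.0, -0.0]
wrist_force: [-0.5, -0.4, 0.1]
width: 0.156
```

Run:
```python
from h import *
st();p=shot("wrist");save(p,"w16");z=readout.state()["eef_pos"][2]
for d in viewer.landmark_of(p,"pin0")[:4]: print(round(d["p"],2),np.round(d["point"],1),px2w(p,d["point"],z+8).round(1))
tops(p,z+40)
plan([(520,40,115,-.097,8)])
```

```text
t69.25 [558.3 314.2 126.4] yaw -0.098 tilt [0.001 0.001] F [-0.5 -0.4  0.1] w 0.156
0.58 [283.5 315.6] [523.3 315.2 134.3]
0.56 [277.5 258.2] [557.2 315.  134.3]
pin px [278.6 287.3] 804 xy [552.  314.9] res 1.406
pin px [285.  338.1] 279 xy [525.9 313.1] res 6.047
0 [-1.4, 34.6, 1.4, -0.0, -0.0, -0.0, -1.4, 34.6, 1.4, -0.0, -0.0, -0.0, -1.4, 34.6, 1.4, -0.0, -0.0, -0.0, -1.4, 34.6, 1.4, -0.0, -0.0, -0.0, -1.4, 34.6, 1.4, -0.0, -0.0, -0.0, -1.4, 34.6, 1.4, -0.0, -0.0, -0.0, -1.4, 34.6, 1.4, -0.0, -0.0, -0.0, -1.4, 34.6, 1.4, -0.0, -0.0, -0.0]
```

View pics/w16.png

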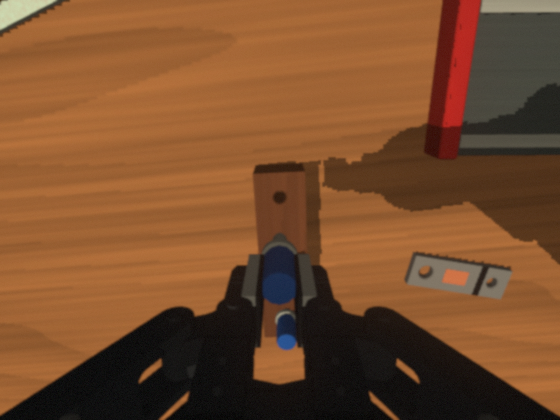

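The pin is held upright at (280,275), and its empty rack hole shows at (279,197). Move over station 2's hole.

>>> apply_moves(
  steps=[7, 34, 1.4, 0, 0, 0, 7, 34, 1.4, 0, 0, 0, 7, 34, 1.4, 0, 0, 0, 7, 34, 1.4, 0, 0, 0, 7, 34, 1.4, 0, 0, 0, 7, 34, 1.4, 0, 0, 0, 7, 34, 1.4, 0, 0, 0, 7, 30, 1.4, 0, 0, 0],
)

```text
clock: 70.35
eef_pos: [584.3, 37.2, 107.0]
tcp_rot: [0.999, -0.045, -0.006, 0.001]
wrist_force: [0.5, 0.2, 0.4]
width: 0.157
```

>>> apply_moves(
  steps=[0, 0, 0, 0, 0, 0, 0, 0, 0, 0, 0, 0, 0, 0, 0, 0, 0, 0, 0, 0, 0, 0, 0, 0, 0, 0, 0, 0, 0, 0, 0, 0, 0, 0, 0, 0, 0, 0, 0, 0, 0, 0, 0, 0, 0, 0, 0, 0],
)

```text
clock: 71.35
eef_pos: [583.1, 38.5, 105.3]
tcp_rot: [0.999, -0.045, -0.007, 0.001]
wrist_force: [-0.0, -0.2, -1.3]
width: 0.16
```

Run:
```python
from h import *
st();plan([(590.2,36.1,95,-.097,5),(590.2,36.1,76,-.097,2),(590.2,36.1,76,-.097,1)])
```

```text
t71.35 [583.1  38.5 105.3] yaw -0.089 tilt [-0.014 -0.001] F [-0.  -0.2 -1.3] w 0.160
0 [1.5, 0.3, 2.0, 0.001, 0.003, 0.002, 1.5, 0.3, 2.1, 0.001, 0.003, 0.002, 1.5, 0.3, 2.1, 0.001, 0.003, 0.002, 1.5, 0.3, 2.1, 0.001, 0.003, 0.002, 1.5, 0.3, 2.1, 0.001, 0.003, 0.002, 0.0, -0.0, 9.5, 0.0, -0.0, -0.0, 0.0, -0.0, 9.5, 0.0, -0.0, -0.0, 0.0, 0.0, -0.0, -0.0, 0.0, 0.0]
```

>>> apply_moves(
  steps=[1.5, 0.3, 2, 0.001, 0.003, 0.002, 1.5, 0.3, 2, 0.001, 0.003, 0.002, 1.5, 0.3, 2, 0.001, 0.003, 0.002, 1.5, 0.3, 2, 0.001, 0.003, 0.002, 1.3, 0.3, 2, 0.001, 0.003, 0.002, 0, 0, 9, 0, 0, 0, 0, 0, 7, 0, 0, 0, 0, 0, 0, 0, 0, 0],
)

```text
clock: 72.35
eef_pos: [590.2, 35.9, 76.8]
tcp_rot: [0.999, -0.05, 0.0, -0.001]
wrist_force: [-1.1, -0.7, -0.3]
width: 0.16
```

>>> apply_moves(
  steps=[0, 0, 0, 0, 0, 0, 0, 0, 0, 0, 0, 0, 0, 0, 0, 0, 0, 0, 0, 0, 0, 0, 0, 0, 0, 0, 0, 0, 0, 0, 0, 0, 0, 0, 0, 0, 0, 0, 0, 0, 0, 0, 0, 0, 0, 0, 0, 0],
)

```text
clock: 73.35
eef_pos: [590.8, 36.0, 77.5]
tcp_rot: [0.999, -0.05, 0.001, -0.001]
wrist_force: [0.7, -0.1, 0.0]
width: 0.156
```

Run:
```python
from h import *
st();p=shot("wrist");save(p,"w17");s=readout.state();z=s["eef_pos"][2]
plates(p,50)
print("tip px if on axis",w2px(p,np.array(s["eef_pos"])+[0,0,-18]), "hole px",w2px(p,[590.2,36.1,50]))
a=p["color"][170:330,190:370,::-1];b=cv2.resize(a,None,fx=3.3,fy=3.3,interpolation=2)
p=shot("side");print(w2px(p,[590.2,36.1,50]),w2px(p,np.array(s["eef_pos"])+[0,0,-18]))
c=w2px(p,[590,36,60]).astype(int);a=cv2.resize(p["color"][c[1]-40:c[1]+40,c[0]-30:c[0]+30,::-1],(180,240),interpolation=2)
o=np.zeros((b.shape[0],800,3),np.uint8);o[:,:b.shape[1]]=b;o[:240,610:790]=a;cv2.imwrite("pics/m3.png",o)
plan([(590.2,36.1,z,-.097,2)])
```

```text
t73.35 [590.8  36.   77.5] yaw -0.100 tilt [0.002 0.002] F [ 0.7 -0.1  0. ] w 0.156
p0.92 c(607.6,-113.2) size 92x36 yaw -0.082 col [88. 64. 28.]
p0.77 c(509.2,145.8) size 38x21 yaw 0.651 col [164.  99.  62.]
p0.75 c(615.0,-40.2) size 91x32 yaw -0.097 col [96. 71. 38.]
p0.64 c(621.5,33.4) size 91x30 yaw -0.098 col [180. 134.  64.]
tip px if on axis [279.01456221 235.88154148] hole px [278.88772182 230.61736177]
[257.93321977 238.64229086] [257.55363415 235.57814045]
0 [-0.3, -0.0, -0.0, -0.001, -0.001, -0.002, -0.3, -0.0, -0.0, -0.001, -0.001, -0.002]
```

View pics/m3.png

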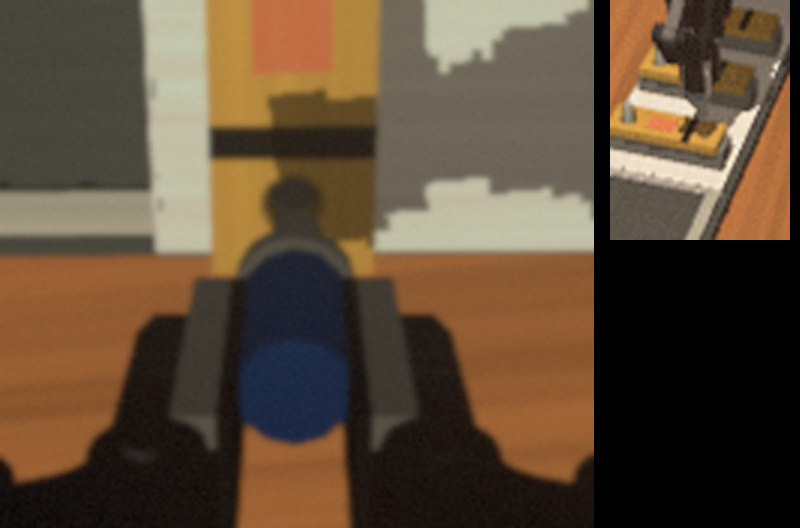

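The close view shows the shank tip at about (292,215), right behind the hole at (293,198). Both match the predicted pixels. Insert.

>>> apply_moves(
  steps=[-0.3, 0, 3, 0, 0, 0, -0.2, 0, 4, 0, 0, 0, 0, 0, 4, 0, 0, 0, 0, 0, 4, 0, 0, 0, 0, 0, 4, 0, 0, 0, 0, 0, 4, 0, 0, 0, 0, 0, 2, 0, 0, 0, 0, 0, 0, 0, 0, 0],
)

```text
clock: 74.5
eef_pos: [589.7, 36.1, 50.1]
tcp_rot: [0.999, -0.05, 0.0, -0.001]
wrist_force: [-0.1, -0.6, 0.0]
width: 0.159
```

>>> apply_moves(
  steps=[0, 0, 2, 0, 0, 0, 0, 0, 2, 0, 0, 0, 0, 0, 2, 0, 0, 0, 0, 0, 2, 0, 0, 0, 0, 0, 0, 0, 0, 0, 0, 0, 0, 0, 0, 0, 0, 0, 0, 0, 0, 0, 0, 0, 0, 0, 0, 0],
)

```text
clock: 75.5
eef_pos: [589.8, 36.2, 41.9]
tcp_rot: [0.999, -0.05, 0.0, -0.001]
wrist_force: [0.3, 0.5, -0.2]
width: 0.159
```

>>> apply_moves(
  steps=[0, 0, 1.5, 0, 0, 0, 0, 0, 1, 0, 0, 0, 0, 0, 0, 0, 0, 0, 0, 0, 0, 0, 0, 0, 0, 0, 0, 0, 0, 0, 0, 0, 0, 0, 0, 0, 0, 0, 0, 0, 0, 0, 0, 0, 0, 0, 0, 0],
)

```text
clock: 76.5
eef_pos: [589.9, 36.2, 41.9]
tcp_rot: [0.999, -0.05, 0.0, -0.001]
wrist_force: [-0.1, -0.3, 2.0]
width: 0.158
```

>>> apply_moves(
  steps=[0, 0, 0, 0, 0, 0, 0, 0, 0, 0, 0, 0, 0, 0, 0, 0, 0, 0, 0, 0, -10, 0, 0, 0, 0, 0, -30, 0, 0, 0, 0, 0, -30, 0, 0, 0, 0, 0, -10, 0, 0, 0, 0, 0, 0, 0, 0, 0],
  gripper=46,
)

```text
clock: 77.5
eef_pos: [590.6, 35.9, 125.4]
tcp_rot: [0.999, -0.05, 0.001, -0.001]
wrist_force: [-0.1, -0.4, -0.1]
width: 0.537
```

Run:
```python
from h import *
st();p=shot("wrist")
for d in viewer.landmark_of(p,"pin0")[:3]: print(round(d["p"],2),np.round(d["point"],1),px2w(p,d["point"],50).round(1))
plates(p,50)
plan([(504.3,316,105,-.097,8)])
```

```text
t77.50 [590.6  35.9 125.4] yaw -0.101 tilt [0.003 0.003] F [-0.1 -0.4 -0.1] w 0.537
p0.98 c(607.4,-113.6) size 92x35 yaw -0.090 col [90. 67. 31.]
p0.93 c(621.1,33.8) size 92x31 yaw -0.098 col [181. 135.  65.]
p0.66 c(614.8,-40.4) size 91x32 yaw -0.096 col [104.  75.  42.]
p0.55 c(507.7,155.2) size 29x10 yaw 1.286 col [51. 43. 34.]
0 [-14.1, -33.8, 2.4, -0.0, 0.0, -0.0, -14.1, -33.8, 2.4, -0.0, 0.0, -0.0, -14.1, -33.8, 2.4, -0.0, 0.0, -0.0, -14.1, -33.8, 2.4, -0.0, 0.0, -0.0, -14.1, -33.8, 2.4, -0.0, 0.0, -0.0, -14.0, -33.8, 2.4, -0.0, 0.0, -0.0, -14.0, -33.8, 2.4, -0.0, 0.0, -0.0, -14.0, -33.8, 2.4, -0.0, 0.0, -0.0]
```

Pin 1 is home: contact of 2 N at a reading of 41.9. Fetch the middle pin.

>>> apply_moves(
  steps=[-14, -33.8, 1.5, 0, 0, 0, -14, -33.8, 1.5, 0, 0, 0, -14, -33.8, 1.5, 0, 0, 0, -14, -33.8, 1.5, 0, 0, 0, -14, -33.8, 1.5, 0, 0, 0, -14, -33.8, 1.5, 0, 0, 0, -14, -33.8, 1.5, 0, 0, 0, -14, -33.8, 1.5, 0, 0, 0],
)

```text
clock: 78.65
eef_pos: [499.2, 317.3, 101.0]
tcp_rot: [0.998, -0.055, -0.008, 0.004]
wrist_force: [0.1, -0.3, -0.5]
width: 0.54
```

>>> apply_moves(
  steps=[0, 0, 0, 0, 0, 0, 0, 0, 0, 0, 0, 0, 0, 0, 0, 0, 0, 0, 0, 0, 0, 0, 0, 0, 0, 0, 0, 0, 0, 0, 0, 0, 0, 0, 0, 0, 0, 0, 0, 0, 0, 0, 0, 0, 0, 0, 0, 0],
)

```text
clock: 79.65
eef_pos: [497.7, 315.9, 98.1]
tcp_rot: [0.998, -0.055, -0.01, 0.006]
wrist_force: [0.6, 1.2, -0.8]
width: 0.537
```

Run:
```python
from h import *
st();p=shot("wrist");tops(p)
for d in viewer.landmark_of(p,"pin0")[:3]: print(round(d["p"],2),np.round(d["point"],1),px2w(p,d["point"],34).round(1))
plan([(504,316.3,85,-.097,5),(504,316.3,75,-.097,3)])
```

```text
t79.65 [497.7 315.9  98.1] yaw -0.109 tilt [-0.02 -0.01] F [ 0.6  1.2 -0.8] w 0.537
pin px [278.4 214.2] 194 xy [499.9 315.4] res 2.841
pin px [281.  292.4] 313 xy [443.6 319.6] res 1.587
0.63 [277.8 268.6] [450.3 321.   34. ]
0 [1.3, -0.2, 2.6, 0.002, 0.004, -0.002, 1.3, -0.2, 2.6, 0.002, 0.004, -0.002, 1.3, -0.2, 2.6, 0.002, 0.004, -0.002, 1.3, -0.2, 2.6, 0.002, 0.004, -0.002, 1.3, -0.2, 2.6, 0.002, 0.004, -0.002, -0.0, -0.0, 3.3, 0.0, -0.0, -0.0, -0.0, -0.0, 3.3, 0.0, -0.0, -0.0, -0.0, -0.0, 3.3, 0.0, -0.0, -0.0]
```

>>> apply_moves(
  steps=[1.3, -0.2, 2.6, 0.002, 0.004, -0.002, 1.3, -0.2, 2.6, 0.002, 0.004, -0.002, 1.3, -0.2, 2.6, 0.002, 0.004, -0.002, 1.3, -0.2, 2.6, 0.002, 0.004, -0.002, 1.3, -0.2, 2.6, 0.002, 0.004, -0.002, 0, 0, 3, 0, 0, 0, 0, 0, 3, 0, 0, 0, 0, 0, 0, 0, 0, 0],
)

```text
clock: 80.75
eef_pos: [504.2, 316.1, 77.2]
tcp_rot: [0.999, -0.049, 0.001, 0.001]
wrist_force: [0.4, 0.1, -0.1]
width: 0.539
```

Run:
```python
from h import *
st();p=shot("wrist");tops(p)
for d in viewer.landmark_of(p,"pin0")[:3]: print(round(d["p"],2),np.round(d["point"],1),px2w(p,d["point"],34).round(1))
plan([(504,316.3,27,-.097,6),(504,316.3,26,-.097,2)])
```

```text
t80.75 [504.2 316.1  77.2] yaw -0.098 tilt [ 0.002 -0.002] F [ 0.4  0.1 -0.1] w 0.539
pin px [279.4 238.8] 316 xy [503.8 315.6] res 1.954
pin px [282.6 322.6] 370 xy [444.3 319.8] res 1.757
0.97 [278.8 222.2] [503.  316.2  34. ]
0.8 [280.  296.5] [448.2 320.7  34. ]
0 [-0.1, -0.0, 8.4, 0.0, -0.0, -0.0, -0.1, -0.0, 8.4, 0.0, -0.0, -0.0, -0.1, -0.0, 8.4, 0.0, -0.0, -0.0, -0.1, -0.0, 8.4, 0.0, -0.0, -0.0, -0.1, -0.0, 8.4, 0.0, -0.0, -0.0, -0.1, -0.0, 8.4, 0.0, -0.0, -0.0, 0.0, 0.0, 0.5, -0.0, 0.0, 0.0, 0.0, 0.0, 0.5, -0.0, 0.0, 0.0]
```

>>> apply_moves(
  steps=[-0.1, 0, 8.2, 0, 0, 0, -0.1, 0, 8.2, 0, 0, 0, -0.1, 0, 8.2, 0, 0, 0, -0.1, 0, 8.2, 0, 0, 0, -0.1, 0, 8, 0, 0, 0, -0.1, 0, 5, 0, 0, 0, 0, 0, 2, 0, 0, 0, 0, 0, 0, 0, 0, 0],
)

```text
clock: 81.85
eef_pos: [503.6, 316.1, 25.8]
tcp_rot: [0.999, -0.049, 0.001, 0.001]
wrist_force: [-0.2, 0.5, 0.6]
width: 0.536
```

>>> apply_moves(
  steps=[0, 0, 0, 0, 0, 0, 0, 0, 0, 0, 0, 0, 0, 0, 0, 0, 0, 0, 0, 0, 0, 0, 0, 0, 0, 0, 0, 0, 0, 0, 0, 0, 0, 0, 0, 0, 0, 0, 0, 0, 0, 0, 0, 0, 0, 0, 0, 0],
  gripper=0,
)

```text
clock: 82.85
eef_pos: [504.0, 316.4, 26.6]
tcp_rot: [0.999, -0.049, 0.001, 0.001]
wrist_force: [-0.3, 0.0, -0.4]
width: 0.163
```

>>> apply_moves(
  steps=[0, 0, -5, 0, 0, 0, 0, 0, -10, 0, 0, 0, 0, 0, -20, 0, 0, 0, 0, 0, -25, 0, 0, 0, 0, 0, -25, 0, 0, 0, 0, 0, -10, 0, 0, 0, 0, 0, 0, 0, 0, 0, 0, 0, 0, 0, 0, 0],
)

```text
clock: 83.85
eef_pos: [503.8, 316.5, 126.9]
tcp_rot: [0.999, -0.049, 0.002, 0.0]
wrist_force: [-0.4, -0.8, -0.5]
width: 0.159
```

Run:
```python
from h import *
st();p=shot("wrist");z=readout.state()["eef_pos"][2]
for d in viewer.landmark_of(p,"pin0")[:4]: print(round(d["p"],2),np.round(d["point"],1),px2w(p,d["point"],z+8).round(1))
plan([(583,-38.6,115,-.097,10),(583,-38.6,110,-.097,6)])
```

```text
t83.85 [503.8 316.5 126.9] yaw -0.098 tilt [ 0.004 -0.001] F [-0.4 -0.8 -0.5] w 0.159
0.86 [280.5 255.7] [503.9 315.7 134.8]
0 [11.4, 34.6, 1.2, 0.0, -0.0, -0.0, 11.4, 34.6, 1.2, 0.0, -0.0, -0.0, 11.4, 34.6, 1.2, 0.0, -0.0, -0.0, 11.4, 34.6, 1.2, 0.0, -0.0, -0.0, 11.4, 34.6, 1.2, 0.0, -0.0, -0.0, 11.4, 34.6, 1.2, 0.0, -0.0, -0.0, 11.4, 34.6, 1.2, 0.0, -0.0, -0.0, 11.3, 34.6, 1.2, 0.0, -0.0, -0.0]
1 [11.3, 34.6, 1.2, 0.0, -0.0, -0.0, 11.3, 34.6, 1.2, 0.0, -0.0, -0.0, -0.0, 0.0, 0.8, 0.0, -0.0, -0.0, -0.0, 0.0, 0.8, 0.0, -0.0, -0.0, -0.0, 0.0, 0.8, 0.0, -0.0, -0.0, -0.0, 0.0, 0.8, 0.0, -0.0, -0.0, -0.0, 0.0, 0.8, 0.0, -0.0, -0.0, -0.0, 0.0, 0.8, 0.0, -0.0, -0.0]
```

>>> apply_moves(
  steps=[11.4, 34.6, 0, 0, 0, 0, 11.4, 34.6, 0, 0, 0, 0, 11.4, 34.6, 0, 0, 0, 0, 11.4, 34.6, 0, 0, 0, 0, 11.4, 34.6, 0, 0, 0, 0, 11.4, 34.6, 0, 0, 0, 0, 11.4, 34.6, 0, 0, 0, 0, 11.3, 34.6, 0, 0, 0, 0],
)

```text
clock: 84.95
eef_pos: [565.1, 27.4, 120.0]
tcp_rot: [0.999, -0.044, -0.004, 0.002]
wrist_force: [0.8, -0.1, -1.0]
width: 0.155
```

>>> apply_moves(
  steps=[11.3, 34.6, 0, 0, 0, 0, 9, 26, 0, 0, 0, 0, 0, 0, 0, 0, 0, 0, 0, 0, 0, 0, 0, 0, 0, 0, 0, 0, 0, 0, 0, 0, 0, 0, 0, 0, 0, 0, 0, 0, 0, 0, 0, 0, 0, 0, 0, 0],
)

```text
clock: 85.95
eef_pos: [577.7, -35.3, 116.5]
tcp_rot: [0.999, -0.044, -0.007, 0.002]
wrist_force: [0.4, 1.1, 0.5]
width: 0.157
```

Run:
```python
from h import *
st();plan([(583.2,-38.5,95,-.097,5),(583.2,-38.5,77,-.097,2),(583.2,-38.5,77,-.097,1)])
```

```text
t85.95 [577.7 -35.3 116.5] yaw -0.088 tilt [-0.015 -0.003] F [0.4 1.1 0.5] w 0.157
0 [1.2, 0.5, 4.3, 0.001, 0.003, 0.002, 1.2, 0.5, 4.3, 0.001, 0.003, 0.002, 1.2, 0.5, 4.3, 0.001, 0.003, 0.002, 1.2, 0.5, 4.3, 0.001, 0.003, 0.002, 1.2, 0.5, 4.3, 0.001, 0.003, 0.002, 0.0, -0.0, 9.0, 0.0, 0.0, 0.0, 0.0, -0.0, 9.0, 0.0, 0.0, 0.0, 0.0, 0.0, 0.0, -0.0, 0.0, 0.0]
```

>>> apply_moves(
  steps=[1.2, 0.5, 4.3, 0.001, 0.003, 0.002, 1.2, 0.5, 4.3, 0.001, 0.003, 0.002, 1.2, 0.5, 4.3, 0.001, 0.003, 0.002, 1.2, 0.5, 4.3, 0.001, 0.003, 0.002, 1, 0.5, 4.3, 0.001, 0.003, 0.002, 0, 0, 9, 0, 0, 0, 0, 0, 7, 0, 0, 0, 0, 0, 0, 0, 0, 0],
)

```text
clock: 86.95
eef_pos: [582.8, -38.7, 75.6]
tcp_rot: [0.999, -0.05, 0.0, -0.0]
wrist_force: [-0.6, 0.1, -0.7]
width: 0.154
```

>>> apply_moves(
  steps=[0, 0, 0, 0, 0, 0, 0, 0, 0, 0, 0, 0, 0, 0, 0, 0, 0, 0, 0, 0, 0, 0, 0, 0, 0, 0, 0, 0, 0, 0, 0, 0, 0, 0, 0, 0, 0, 0, 0, 0, 0, 0, 0, 0, 0, 0, 0, 0],
)

```text
clock: 87.95
eef_pos: [583.6, -38.6, 76.5]
tcp_rot: [0.999, -0.05, 0.001, -0.0]
wrist_force: [-0.2, 0.2, 0.1]
width: 0.16
```

Run:
```python
from h import *
st();p=shot("wrist");s=readout.state();z=s["eef_pos"][2]
plates(p,50)
print("tip px if on axis",w2px(p,np.array(s["eef_pos"])+[0,0,-18]), "hole px",w2px(p,[583.2,-38.5,50]))
a=p["color"][190:290,220:340,::-1];cv2.imwrite("pics/m4.png",cv2.resize(a,None,fx=4,fy=4,interpolation=2))
plan([(583.2,-38.5,z,-.097,2)])
```

```text
t87.95 [583.6 -38.6  76.5] yaw -0.099 tilt [0.002 0.001] F [-0.2  0.2  0.1] w 0.160
p0.97 c(614.7,-41.9) size 92x31 yaw -0.103 col [167. 124.  59.]
p0.97 c(607.5,-114.9) size 92x33 yaw -0.092 col [88. 65. 34.]
p0.68 c(500.1,127.8) size 58x32 yaw 1.296 col [104.  93.  70.]
p0.62 c(621.5,32.0) size 91x33 yaw -0.093 col [176. 129.  57.]
tip px if on axis [278.97610318 235.93940192] hole px [278.79613906 231.01125626]
0 [-0.2, -0.0, -0.0, -0.001, -0.001, -0.001, -0.2, -0.0, -0.0, -0.001, -0.001, -0.001]
```

View pics/m4.png

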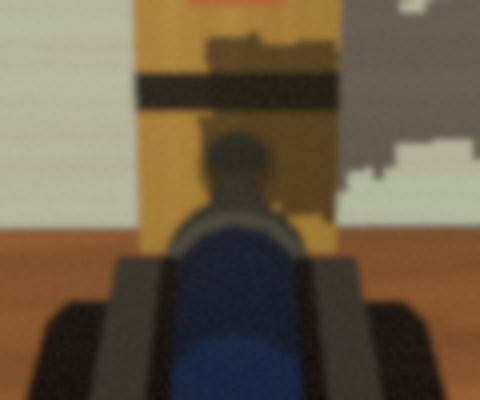

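The hole at (238,158) is straight ahead of the shank tip, as before. Insert.

>>> apply_moves(
  steps=[-0.2, 0, 3, 0, 0, 0, -0.2, 0, 4, 0, 0, 0, 0, 0, 4, 0, 0, 0, 0, 0, 4, 0, 0, 0, 0, 0, 4, 0, 0, 0, 0, 0, 4, 0, 0, 0, 0, 0, 2, 0, 0, 0, 0, 0, 0, 0, 0, 0],
)

```text
clock: 89.05
eef_pos: [582.8, -38.5, 49.1]
tcp_rot: [0.999, -0.05, 0.0, -0.0]
wrist_force: [-0.2, -0.2, 0.1]
width: 0.158
```

>>> apply_moves(
  steps=[0, 0, 2, 0, 0, 0, 0, 0, 2, 0, 0, 0, 0, 0, 2, 0, 0, 0, 0, 0, 1.5, 0, 0, 0, 0, 0, 1, 0, 0, 0, 0, 0, 0, 0, 0, 0, 0, 0, 0, 0, 0, 0, 0, 0, 0, 0, 0, 0],
)

```text
clock: 90.05
eef_pos: [583.6, -38.5, 42.5]
tcp_rot: [0.999, -0.05, 0.001, -0.001]
wrist_force: [0.8, 0.8, 1.1]
width: 0.161
```

>>> apply_moves(
  steps=[0, 0, 1, 0, 0, 0, 0, 0, 1, 0, 0, 0, 0, 0, 0, 0, 0, 0, 0, 0, 0, 0, 0, 0, 0, 0, 0, 0, 0, 0, 0, 0, 0, 0, 0, 0, 0, 0, 0, 0, 0, 0, 0, 0, 0, 0, 0, 0],
)

```text
clock: 91.05
eef_pos: [583.8, -38.6, 42.5]
tcp_rot: [0.999, -0.05, 0.001, -0.001]
wrist_force: [-1.6, -0.6, 1.3]
width: 0.162
```

>>> apply_moves(
  steps=[0, 0, 0, 0, 0, 0, 0, 0, 0, 0, 0, 0, 0, 0, 0, 0, 0, 0, 0, 0, -10, 0, 0, 0, 0, 0, -30, 0, 0, 0, 0, 0, -30, 0, 0, 0, 0, 0, -10, 0, 0, 0, 0, 0, 0, 0, 0, 0],
  gripper=46,
)

```text
clock: 92.05
eef_pos: [583.6, -38.8, 125.4]
tcp_rot: [0.999, -0.05, 0.001, -0.001]
wrist_force: [-0.2, -0.1, 0.3]
width: 0.539
```

Run:
```python
from h import *
st();plan([(449.2,318.6,110,-.097,10),(449.2,318.6,110,-.097,6)])
```

```text
t92.05 [583.6 -38.8 125.4] yaw -0.100 tilt [0.002 0.002] F [-0.2 -0.1  0.3] w 0.539
0 [-16.9, -34.2, 1.6, -0.0, -0.0, -0.0, -16.9, -34.2, 1.6, -0.0, -0.0, -0.0, -16.9, -34.2, 1.6, -0.0, -0.0, -0.0, -16.9, -34.2, 1.6, -0.0, -0.0, -0.0, -16.9, -34.2, 1.6, -0.0, -0.0, -0.0, -16.9, -34.2, 1.6, -0.0, -0.0, -0.0, -16.9, -34.2, 1.6, -0.0, -0.0, -0.0, -16.9, -34.3, 1.6, -0.0, -0.0, -0.0]
1 [-16.9, -34.3, 1.5, -0.0, -0.0, -0.0, -16.8, -34.3, 1.5, -0.0, -0.0, -0.0, -0.0, 0.0, 0.0, -0.0, -0.0, -0.0, -0.0, 0.0, 0.0, -0.0, -0.0, -0.0, -0.0, 0.0, 0.0, -0.0, -0.0, -0.0, -0.0, 0.0, 0.0, -0.0, -0.0, -0.0, -0.0, 0.0, 0.0, -0.0, -0.0, -0.0, -0.0, 0.0, 0.0, -0.0, -0.0, -0.0]
```

>>> apply_moves(
  steps=[-16.9, -34.2, 0, 0, 0, 0, -16.9, -34.2, 0, 0, 0, 0, -16.9, -34.2, 0, 0, 0, 0, -16.9, -34.2, 0, 0, 0, 0, -16.9, -34.2, 0, 0, 0, 0, -16.9, -34.2, 0, 0, 0, 0, -16.9, -34.2, 0, 0, 0, 0, -16.9, -34.3, 0, 0, 0, 0],
)

```text
clock: 93.05
eef_pos: [468.9, 249.6, 115.7]
tcp_rot: [0.999, -0.054, -0.006, 0.003]
wrist_force: [0.3, 0.1, -0.6]
width: 0.539
```

>>> apply_moves(
  steps=[-14, -34.3, 0, 0, 0, 0, -10, -30, 0, 0, 0, 0, 0, 0, 0, 0, 0, 0, 0, 0, 0, 0, 0, 0, 0, 0, 0, 0, 0, 0, 0, 0, 0, 0, 0, 0, 0, 0, 0, 0, 0, 0, 0, 0, 0, 0, 0, 0],
)

```text
clock: 94.05
eef_pos: [447.9, 314.9, 110.0]
tcp_rot: [0.998, -0.054, -0.01, 0.007]
wrist_force: [0.7, -0.2, 0.5]
width: 0.539
```

Run:
```python
from h import *
st();plan([(449.2,318.6,85,-.097,5),(449.2,318.6,75,-.097,3)])
```

```text
t94.05 [447.9 314.9 110. ] yaw -0.107 tilt [-0.02  -0.012] F [ 0.7 -0.2  0.5] w 0.539
0 [0.3, -0.8, 5.0, 0.003, 0.004, -0.002, 0.3, -0.8, 5.0, 0.003, 0.004, -0.002, 0.2, -0.8, 5.0, 0.003, 0.004, -0.002, 0.2, -0.8, 5.0, 0.003, 0.004, -0.002, 0.2, -0.8, 5.0, 0.003, 0.004, -0.002, -0.0, -0.0, 3.3, 0.0, -0.0, 0.0, -0.0, -0.0, 3.3, 0.0, -0.0, 0.0, -0.0, -0.0, 3.3, 0.0, -0.0, 0.0]
```

>>> apply_moves(
  steps=[0.3, -0.8, 5, 0.003, 0.004, -0.002, 0.3, -0.8, 5, 0.003, 0.004, -0.002, 0.2, -0.8, 5, 0.003, 0.004, -0.002, 0.2, -0.8, 5, 0.003, 0.004, -0.002, 0.2, -0.8, 5, 0.003, 0.004, -0.002, 0, 0, 3, 0, 0, 0, 0, 0, 3, 0, 0, 0, 0, 0, 0, 0, 0, 0],
)

```text
clock: 95.05
eef_pos: [449.0, 318.8, 76.4]
tcp_rot: [0.999, -0.048, 0.001, -0.001]
wrist_force: [-1.2, 0.4, -0.5]
width: 0.539
```

Run:
```python
from h import *
st();p=shot("wrist");tops(p)
for d in viewer.landmark_of(p,"pin0")[:3]: print(round(d["p"],2),np.round(d["point"],1),px2w(p,d["point"],34).round(1))
plan([(449.2,318.7,27,-.097,6),(449.2,318.7,26,-.097,2)])
```

```text
t95.05 [449.  318.8  76.4] yaw -0.096 tilt [0.003 0.001] F [-1.2  0.4 -0.5] w 0.539
0.78 [276.6 219.6] [450.1 320.2  34. ]
0 [-0.0, 0.1, 8.3, -0.0, -0.0, 0.0, -0.0, 0.1, 8.3, -0.0, -0.0, 0.0, -0.0, 0.1, 8.3, -0.0, -0.0, 0.0, -0.0, 0.0, 8.3, -0.0, -0.0, 0.0, -0.0, 0.0, 8.3, -0.0, -0.0, 0.0, -0.0, 0.0, 8.3, -0.0, -0.0, 0.0, -0.0, -0.0, 0.5, -0.0, -0.0, 0.0, -0.0, -0.0, 0.5, -0.0, -0.0, 0.0]
```

>>> apply_moves(
  steps=[0.1, -0.1, 8.2, 0, 0, 0, 0.1, -0.1, 8.2, 0, 0, 0, 0.1, -0.1, 8.2, 0, 0, 0, 0.1, -0.1, 8.2, 0, 0, 0, 0.1, -0.1, 8, 0, 0, 0, 0, 0, 5, 0, 0, 0, 0, 0, 1.5, 0, 0, 0, 0, 0, 0, 0, 0, 0],
)

```text
clock: 96.15
eef_pos: [449.9, 319.4, 25.7]
tcp_rot: [0.999, -0.048, 0.001, -0.001]
wrist_force: [-0.4, -0.8, 0.0]
width: 0.54
```

>>> apply_moves(
  steps=[0, 0, 0, 0, 0, 0, 0, 0, 0, 0, 0, 0, 0, 0, 0, 0, 0, 0, 0, 0, 0, 0, 0, 0, 0, 0, 0, 0, 0, 0, 0, 0, 0, 0, 0, 0, 0, 0, 0, 0, 0, 0, 0, 0, 0, 0, 0, 0],
  gripper=0,
)

```text
clock: 97.15
eef_pos: [450.3, 319.8, 26.5]
tcp_rot: [0.999, -0.048, 0.002, -0.001]
wrist_force: [0.6, 0.8, 0.1]
width: 0.162
```

>>> apply_moves(
  steps=[0, 0, -5, 0, 0, 0, 0, 0, -10, 0, 0, 0, 0, 0, -20, 0, 0, 0, 0, 0, -25, 0, 0, 0, 0, 0, -25, 0, 0, 0, 0, 0, -10, 0, 0, 0, 0, 0, 0, 0, 0, 0, 0, 0, 0, 0, 0, 0],
)

```text
clock: 98.15
eef_pos: [449.9, 319.4, 126.7]
tcp_rot: [0.999, -0.048, 0.002, -0.002]
wrist_force: [0.6, 0.6, -0.7]
width: 0.16
```

Run:
```python
from h import *
st();p=shot("wrist");z=readout.state()["eef_pos"][2]
for d in viewer.landmark_of(p,"pin0")[:4]: print(round(d["p"],2),np.round(d["point"],1),px2w(p,d["point"],z+8).round(1))
plan([(570,-108,z,-.097,11),(570,-108,z,-.097,5)])
```

```text
t98.15 [449.9 319.4 126.7] yaw -0.097 tilt [0.004 0.003] F [ 0.6  0.6 -0.7] w 0.160
0.65 [275.2 256.3] [450.  321.2 134.5]
0 [14.6, 37.6, -0.1, -0.0, -0.0, 0.0, 14.6, 37.6, -0.1, -0.0, -0.0, 0.0, 14.6, 37.6, -0.1, -0.0, -0.0, 0.0, 14.6, 37.6, -0.0, -0.0, -0.0, 0.0, 14.6, 37.6, -0.0, -0.0, -0.0, 0.0, 14.6, 37.6, -0.0, -0.0, -0.0, 0.0, 14.6, 37.6, -0.0, -0.0, -0.0, 0.0, 14.6, 37.6, -0.0, -0.0, -0.0, 0.0]
1 [14.6, 37.6, -0.0, -0.0, -0.0, 0.0, 14.6, 37.6, -0.0, -0.0, -0.0, 0.0, 14.6, 37.6, -0.0, -0.0, -0.0, 0.0, -0.0, -0.0, -0.0, 0.0, -0.0, 0.0, -0.0, -0.0, -0.0, 0.0, -0.0, 0.0, -0.0, -0.0, -0.0, 0.0, -0.0, 0.0, -0.0, -0.0, -0.0, 0.0, -0.0, 0.0, -0.0, -0.0, -0.0, 0.0, -0.0, 0.0]
```

>>> apply_moves(
  steps=[14.6, 37.6, 0, 0, 0, 0, 14.6, 37.6, 0, 0, 0, 0, 14.6, 37.6, 0, 0, 0, 0, 14.6, 37.6, 0, 0, 0, 0, 14.6, 37.6, 0, 0, 0, 0, 14.6, 37.6, 0, 0, 0, 0, 14.6, 37.6, 0, 0, 0, 0, 14.6, 37.6, 0, 0, 0, 0],
)

```text
clock: 99.25
eef_pos: [536.2, 3.5, 119.3]
tcp_rot: [0.999, -0.043, -0.003, -0.0]
wrist_force: [0.1, 0.0, -1.0]
width: 0.158
```

>>> apply_moves(
  steps=[14.6, 37.6, 0, 0, 0, 0, 14.6, 37.6, 0, 0, 0, 0, 12, 30, 0, 0, 0, 0, 0, 0, 0, 0, 0, 0, 0, 0, 0, 0, 0, 0, 0, 0, 0, 0, 0, 0, 0, 0, 0, 0, 0, 0, 0, 0, 0, 0, 0, 0],
)

```text
clock: 100.25
eef_pos: [565.8, -108.1, 114.1]
tcp_rot: [0.999, -0.043, -0.008, -0.0]
wrist_force: [0.6, 0.2, -1.7]
width: 0.161
```

Run:
```python
from h import *
st();plan([(576,-113.2,95,-.097,5),(576,-113.2,77,-.097,2),(576,-113.2,77,-.097,1)])
```

```text
t100.25 [ 565.8 -108.1  114.1] yaw -0.087 tilt [-0.015  0.001] F [ 0.6  0.2 -1.7] w 0.161
0 [2.2, 0.8, 3.8, 0.0, 0.003, 0.002, 2.2, 0.8, 3.8, 0.0, 0.003, 0.002, 2.2, 0.8, 3.8, 0.0, 0.003, 0.002, 2.2, 0.8, 3.8, 0.0, 0.003, 0.002, 2.1, 0.8, 3.8, 0.0, 0.003, 0.002, 0.0, 0.0, 9.0, 0.0, 0.0, -0.0, 0.0, 0.0, 9.0, 0.0, 0.0, -0.0, 0.0, 0.0, 0.0, 0.0, -0.0, 0.0]
```

>>> apply_moves(
  steps=[2.2, 0.8, 3.8, 0, 0.003, 0.002, 2.2, 0.8, 3.8, 0, 0.003, 0.002, 2.2, 0.8, 3.8, 0, 0.003, 0.002, 2.2, 0.8, 3.8, 0, 0.003, 0.002, 1.8, 0.7, 3.8, 0, 0.003, 0.002, 0, 0, 9, 0, 0, 0, 0, 0, 7, 0, 0, 0, 0, 0, 0, 0, 0, 0],
)

```text
clock: 101.25
eef_pos: [576.1, -112.8, 76.0]
tcp_rot: [0.999, -0.049, -0.0, 0.0]
wrist_force: [-0.1, -1.1, -0.7]
width: 0.162
```

>>> apply_moves(
  steps=[0, 0, 0, 0, 0, 0, 0, 0, 0, 0, 0, 0, 0, 0, 0, 0, 0, 0, 0, 0, 0, 0, 0, 0, 0, 0, 0, 0, 0, 0, 0, 0, 0, 0, 0, 0, 0, 0, 0, 0, 0, 0, 0, 0, 0, 0, 0, 0],
)

```text
clock: 102.25
eef_pos: [576.8, -112.8, 76.9]
tcp_rot: [0.999, -0.048, 0.001, 0.0]
wrist_force: [-0.3, -0.1, -1.2]
width: 0.155
```

Run:
```python
from h import *
st();p=shot("wrist");s=readout.state();z=s["eef_pos"][2]
plates(p,50)
print("hole px",w2px(p,[576,-113.2,50])-[220,190])
a=p["color"][190:290,220:340,::-1];cv2.imwrite("pics/m5.png",cv2.resize(a,None,fx=4,fy=4,interpolation=2))
plan([(576,-113.2,z,-.097,2)])
```

```text
t102.25 [ 576.8 -112.8   76.9] yaw -0.097 tilt [ 0.001 -0.   ] F [-0.3 -0.1 -1.2] w 0.155
p0.84 c(488.7,76.8) size 31x25 yaw -0.321 col [76. 71. 62.]
p0.82 c(615.0,-42.8) size 91x32 yaw -0.096 col [173. 126.  56.]
p0.62 c(607.5,-116.3) size 92x31 yaw -0.094 col [163. 121.  58.]
p0.59 c(620.9,30.5) size 92x36 yaw -0.094 col [162. 100.  51.]
hole px [59.68755042 41.22967543]
0 [-0.4, 0.2, 0.0, -0.0, -0.001, -0.0, -0.4, 0.2, 0.0, -0.0, -0.001, -0.0]
```

View pics/m5.png

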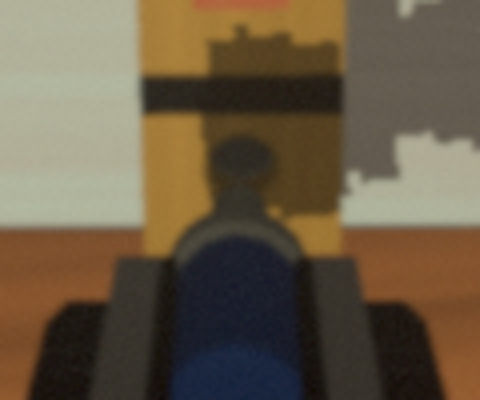

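The hole at (242,160) is in line with the tip. Insert the last pin.

>>> apply_moves(
  steps=[-0.3, 0.2, 3, 0, 0, 0, -0.2, 0.2, 4, 0, 0, 0, 0, 0, 4, 0, 0, 0, 0, 0, 4, 0, 0, 0, 0, 0, 4, 0, 0, 0, 0, 0, 4, 0, 0, 0, 0, 0, 2, 0, 0, 0, 0, 0, 0, 0, 0, 0],
)

```text
clock: 103.35
eef_pos: [576.0, -113.1, 49.6]
tcp_rot: [0.999, -0.048, 0.0, 0.0]
wrist_force: [-0.7, -0.5, 0.0]
width: 0.164
```

>>> apply_moves(
  steps=[0, 0, 2, 0, 0, 0, 0, 0, 2, 0, 0, 0, 0, 0, 2, 0, 0, 0, 0, 0, 1.5, 0, 0, 0, 0, 0, 1, 0, 0, 0, 0, 0, 1, 0, 0, 0, 0, 0, 0, 0, 0, 0, 0, 0, 0, 0, 0, 0],
)

```text
clock: 104.35
eef_pos: [576.6, -113.2, 42.4]
tcp_rot: [0.999, -0.049, 0.001, -0.0]
wrist_force: [-0.9, -0.3, -1.2]
width: 0.161
```

>>> apply_moves(
  steps=[0, 0, 1, 0, 0, 0, 0, 0, 1, 0, 0, 0, 0, 0, 0, 0, 0, 0, 0, 0, 0, 0, 0, 0, 0, 0, 0, 0, 0, 0, 0, 0, 0, 0, 0, 0, 0, 0, 0, 0, 0, 0, 0, 0, 0, 0, 0, 0],
)

```text
clock: 105.35
eef_pos: [577.0, -113.3, 42.3]
tcp_rot: [0.999, -0.049, 0.001, -0.001]
wrist_force: [-1.2, 1.4, 2.3]
width: 0.159
```

>>> apply_moves(
  steps=[0, 0, 0, 0, 0, 0, 0, 0, 0, 0, 0, 0, 0, 0, 0, 0, 0, 0, 0, 0, -10, 0, 0, 0, 0, 0, -30, 0, 0, 0, 0, 0, -30, 0, 0, 0, 0, 0, -10, 0, 0, 0, 0, 0, 0, 0, 0, 0],
  gripper=50,
)

```text
clock: 106.35
eef_pos: [576.6, -113.3, 125.0]
tcp_rot: [0.999, -0.049, 0.001, -0.0]
wrist_force: [-0.1, -0.5, -0.5]
width: 0.586
```

Run:
```python
from h import *
st();p=shot("wrist");save(p,"w20")
s=shot("side");o=np.zeros((420,800,3),np.uint8);o[:,:400]=cv2.resize(p["color"][60:340,80:480,::-1],(400,280)).repeat(1,0) if 0 else 0
a=cv2.resize(p["color"][80:320,110:470,::-1],(450,300));c=w2px(s,[610,-40,50]).astype(int)
b=cv2.resize(s["color"][c[1]-60:c[1]+40,c[0]-45:c[0]+40,::-1],(340,400),interpolation=2)
o[:300,:450]=a;o[:400,455:795]=b;cv2.imwrite("pics/m6.png",o);plates(p,50)
for d in viewer.landmark_of(p,"pin0")[:4]: print(round(d["p"],2),np.round(d["point"],1),px2w(p,d["point"],50).round(1))
for d in viewer.landmark_of(p,"handle")[:2]: print("handle",round(d["p"],2),px2w(p,d["point"],52).round(1))
plan([(600.3,-196,105,-.097,6),(600.3,-196,85,-.097,2)])
```

```text
t106.35 [ 576.6 -113.3  125. ] yaw -0.098 tilt [0.001 0.001] F [-0.1 -0.5 -0.5] w 0.586
p0.97 c(621.1,31.1) size 92x34 yaw -0.101 col [171. 124.  55.]
p0.87 c(614.9,-42.6) size 92x33 yaw -0.095 col [175. 129.  58.]
p0.63 c(486.2,100.0) size 56x31 yaw 1.299 col [103.5  93.   68. ]
p0.55 c(607.4,-116.2) size 92x30 yaw -0.084 col [167. 124.  60.]
0.72 [276.7 204.6] [ 577.2 -111.8   50. ]
0.64 [174.9 203.4] [585.3 -38.   50. ]
handle 0.73 [ 599.9 -195.8   52. ]
0 [5.5, 13.3, 3.0, -0.0, 0.0, -0.0, 5.5, 13.3, 3.0, -0.0, 0.0, -0.0, 5.5, 13.3, 3.0, -0.0, 0.0, -0.0, 5.5, 13.3, 3.0, -0.0, 0.0, -0.0, 5.5, 13.3, 3.0, -0.0, 0.0, -0.0, 5.5, 13.3, 3.0, -0.0, 0.0, -0.0, -0.0, 0.0, 10.0, 0.0, -0.0, -0.0, -0.0, 0.0, 10.0, 0.0, -0.0, -0.0]
```

View pics/m6.png

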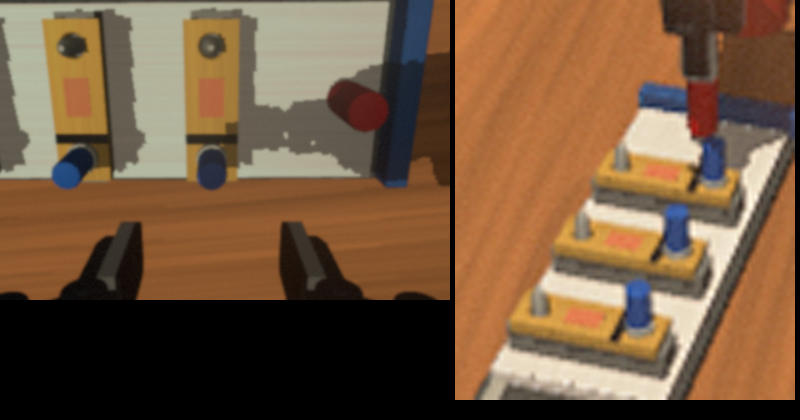

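All three plates lie flat with their posts through the eyes, and the pins are home (side panel at (638,305), (677,230) and (712,160)). The carriage is still against the blue block. Now the handle.

>>> apply_moves(
  steps=[5.5, 13.3, 2, 0, 0, 0, 5.5, 13.3, 2, 0, 0, 0, 5.5, 13.3, 2, 0, 0, 0, 5.5, 13.3, 2, 0, 0, 0, 5, 12, 2, 0, 0, 0, 0, 8, 0, 0, 0, 0, 0, 0, 0, 0, 0, 0, 0, 0, 0, 0, 0, 0],
)

```text
clock: 107.6
eef_pos: [595.3, -195.7, 110.4]
tcp_rot: [0.999, -0.05, -0.003, -0.0]
wrist_force: [-0.3, 0.4, -0.7]
width: 0.584
```

Run:
```python
from h import *
st();plan([(600.3,-196,90,-.097,4),(600.3,-196,36,-.097,4)])
```

```text
t107.60 [ 595.3 -195.7  110.4] yaw -0.100 tilt [-0.005  0.001] F [-0.3  0.4 -0.7] w 0.584
0 [1.3, -0.1, 5.1, -0.0, 0.001, -0.001, 1.3, -0.1, 5.1, -0.0, 0.001, -0.001, 1.3, -0.1, 5.1, -0.0, 0.001, -0.001, 1.2, -0.1, 5.1, -0.0, 0.001, -0.001, 0.0, -0.0, 13.5, 0.0, -0.0, -0.0, 0.0, -0.0, 13.5, 0.0, -0.0, -0.0, 0.0, -0.0, 13.5, 0.0, -0.0, -0.0, 0.0, -0.0, 13.5, 0.0, -0.0, -0.0]
```

>>> apply_moves(
  steps=[1.3, 0, 5, 0, 0.001, 0, 1.3, 0, 5, 0, 0.001, 0, 1.3, 0, 5, 0, 0.001, 0, 1.2, 0, 5, 0, 0.001, 0, 0, 0, 13.5, 0, 0, 0, 0, 0, 13.5, 0, 0, 0, 0, 0, 13.5, 0, 0, 0, 0, 0, 9, 0, 0, 0],
)

```text
clock: 108.6
eef_pos: [600.5, -194.0, 35.7]
tcp_rot: [0.999, -0.049, -0.001, -0.001]
wrist_force: [0.3, 0.4, -0.2]
width: 0.587
```

>>> apply_moves(
  steps=[0, 0, 0, 0, 0, 0, 0, 0, 0, 0, 0, 0, 0, 0, 0, 0, 0, 0, 0, 0, 0, 0, 0, 0, 0, 0, 0, 0, 0, 0, 0, 0, 0, 0, 0, 0, 0, 0, 0, 0, 0, 0, 0, 0, 0, 0, 0, 0],
  gripper=0,
)

```text
clock: 109.6
eef_pos: [599.9, -194.6, 35.2]
tcp_rot: [0.999, -0.049, -0.001, -0.0]
wrist_force: [-0.5, -0.2, -1.8]
width: 0.23
```

>>> apply_moves(
  steps=[0, -4, 0, 0, 0, 0, 0, -7, 0, 0, 0, 0, 0, -8, 0, 0, 0, 0, 0, -8, 0, 0, 0, 0, 0, -8, 0, 0, 0, 0, 0, -8, 0, 0, 0, 0, 0, -7, 0, 0, 0, 0, 0, -5, 0, 0, 0, 0],
)

```text
clock: 110.6
eef_pos: [604.9, -140.1, 35.2]
tcp_rot: [0.999, -0.05, -0.001, 0.002]
wrist_force: [-0.3, -4.7, -2.4]
width: 0.226
```

>>> apply_moves(
  steps=[0, -5, 0, 0, 0, 0, 0, -5, 0, 0, 0, 0, 0, -5, 0, 0, 0, 0, 0, -5, 0, 0, 0, 0, 0, -5, 0, 0, 0, 0, 0, -5, 0, 0, 0, 0, 0, -4, 0, 0, 0, 0, 0, -4, 0, 0, 0, 0],
)

```text
clock: 111.6
eef_pos: [608.6, -99.8, 35.2]
tcp_rot: [0.999, -0.05, -0.002, 0.002]
wrist_force: [0.1, -4.0, -1.1]
width: 0.234
```

```bash
python3 -c "
from h import *
st()"
```

```text
t111.60 [608.6 -99.8  35.2] yaw -0.100 tilt [-0.003 -0.004] F [ 0.1 -4.  -1.1] w 0.234
```

>>> apply_moves(
  steps=[0, -3, 0, 0, 0, 0, 0, -3, 0, 0, 0, 0, 0, -3, 0, 0, 0, 0, 0, -3, 0, 0, 0, 0, 0, -3, 0, 0, 0, 0, 0, -3, 0, 0, 0, 0, 0, -3, 0, 0, 0, 0, 0, -3, 0, 0, 0, 0],
)

```text
clock: 112.6
eef_pos: [609.0, -97.0, 35.2]
tcp_rot: [0.998, -0.055, -0.001, 0.014]
wrist_force: [-0.2, -8.1, -2.2]
width: 0.235
```

>>> apply_moves(
  steps=[0, -3, 0, 0, 0, 0, 0, -3, 0, 0, 0, 0, 0, -3, 0, 0, 0, 0, 0, -3, 0, 0, 0, 0, 0, 0, 0, 0, 0, 0, 0, 0, 0, 0, 0, 0, 0, 0, 0, 0, 0, 0, 0, 0, 0, 0, 0, 0],
)

```text
clock: 113.6
eef_pos: [609.0, -97.3, 35.3]
tcp_rot: [0.998, -0.059, -0.001, 0.02]
wrist_force: [0.3, -4.9, -2.0]
width: 0.231
```

>>> apply_moves(
  steps=[0, 0, 0, 0, 0, 0, 0, 0, 0, 0, 0, 0, 0, 0, 0, 0, 0, 0, 0, 0, 0, 0, 0, 0, 0, 0, -15, 0, 0, 0, 0, 0, -30, 0, 0, 0, 0, 0, -40, 0, 0, 0, 0, 0, -40, 0, 0, 0],
  gripper=50,
)

```text
clock: 114.6
eef_pos: [608.8, -87.1, 163.8]
tcp_rot: [0.998, -0.058, -0.003, 0.017]
wrist_force: [-0.3, 0.1, 1.5]
width: 0.589
```

>>> apply_moves(
  steps=[-10, 0, -30, 0, 0, 0, -20, 0, -20, 0, 0, 0, -20, 0, 0, 0, 0, 0, -20, 0, 0, 0, 0, 0, 0, 0, 0, 0, 0, 0, 0, 0, 0, 0, 0, 0, 0, 0, 0, 0, 0, 0, 0, 0, 0, 0, 0, 0],
)

```text
clock: 115.6
eef_pos: [543.6, -77.9, 227.1]
tcp_rot: [0.998, -0.058, 0.007, 0.017]
wrist_force: [-0.4, -0.1, -1.0]
width: 0.582
```

Run:
```python
from h import *
st();p=shot("wrist");s=shot("side")
a=cv2.resize(p["color"][:,:,::-1],(460,345));c=w2px(s,[618,40,50]).astype(int)
b=cv2.resize(s["color"][c[1]-65:c[1]+45,c[0]-50:c[0]+35,::-1],(335,434),interpolation=2)
o=np.zeros((440,800,3),np.uint8);o[:345,:460]=a;o[:434,465:]=b;cv2.imwrite("pics/m7.png",o)
for d in viewer.landmark_of(p,"handle")[:2]: print("handle",round(d["p"],2),px2w(p,d["point"],52).round(1))
plates(p,50)
```

```text
t115.60 [543.6 -77.9 227.1] yaw -0.117 tilt [ 0.012 -0.034] F [-0.4 -0.1 -1. ] w 0.582
handle 0.66 [606.1 -98.1  52. ]
p0.84 c(630.7,130.6) size 93x36 yaw -0.088 col [182. 126.  59.]
p0.84 c(615.9,-17.4) size 94x33 yaw -0.081 col [186. 138.  66.]
p0.78 c(477.0,129.1) size 85x32 yaw 1.293 col [116. 105.  85.]
p0.60 c(615.6,-32.0) size 405x112 yaw 1.479 col [109.  98.  87.]
p0.59 c(623.8,56.1) size 92x34 yaw -0.101 col [189. 139.  63.]
p0.57 c(316.5,-132.9) size 26x14 yaw 0.160 col [105.  93.  76.]
```

View pics/m7.png

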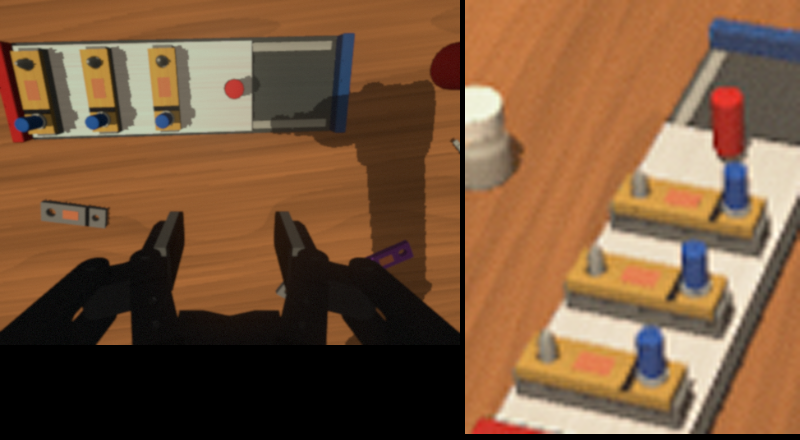

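```bash
python3 -c "
from h import *
st();print(ctrl.hand_in())"
```

```text
t115.80 [543.3 -77.8 227. ] yaw -0.117 tilt [ 0.012 -0.034] F [ 0.3  0.6 -0.9] w 0.584
the job is handed in; nothing more can be done
None
```

I handed the job in at 115.8 s of the 210 s limit, with all three brass plates locked on their stations and the carriage at the red stop. I slid the carriage to the blue stop first, then placed the plates, pushed a pin home in each, and slid it to the red stop and let go. All three pins were used, so there was no spare to leave in the rack. I didn't approach the jars, the can, the screwdriver or the grey and purple look-alikes.

**Last checks:**
- **Plates:** the final pictures show all three flat on their ribs with the posts through the eyes. Before the last slide, their measured centres were about 1–2 mm from the expected station positions and their angles within about 0.02 rad of the bed.
- **Pins:** all three stand upright. Pressing on them met about 1–2 N, at the gripper height expected for collars resting on the plates.
- **Carriage:** it stalled at about 8 N against the red stop, and the picture shows it touching. My measurements of the travel gave 98–99 mm rather than 100 mm, which is within camera error.

**What disagreed:**
- **Fingertip height:** the fingertips sit about 16–23 mm farther back than the described tool point. My first two attempts to grip plate B closed above it without moving it. I then felt for the bench and used the corrected height from there on.
- **Picture budget:** I viewed 18 pictures against a budget of 14, mostly to check the pin fits.

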